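# Fill the mosaic sorting tray from the heavy tile tub

### The arm

A 6-joint arm with a two-finger parallel gripper is mounted at the origin on the work surface. World frame = base frame: x ahead of the robot, y to its left, z up, the work surface at z = 0. Lengths are in m, angles in rad, forces in N, time in s.
With the tool pointing down it reaches from about 0.25 to 0.725 m from the base axis. Payload 4 kg.
Tool frame: the origin (TCP) lies at the very end of the fingers, on their centre line; the grasp point (between the pads) lies 19 mm behind it (bot.pinch_z is the distance from the TCP to the grasp point, in m); z points along the fingers, x is the direction in which the jaws open and shut, and the axes are right-handed (so a half turn about z gives the same grasp; the last joint's range is limited). The gripper opens to 85 mm and grips with 20 to 120 N. Pads are 22 mm wide; open, the fingers measure 114 mm over their backs; the gripper's body (76 mm by 85 mm) begins 54 mm behind the grasp point. The pads swing forward as they close: fully open they stand 13 mm farther back than shut.
Start: joints at [1.183, 0.241, 0.005, 1.335, 0, 1.571], TCP at [0.189, 0.463, 0.231] pointing down, gripper open.
Joint ranges: [-2.72, 2.72], [-1.05, 1.87], [-1.09, 1.28], [-1.99, 2.15], [-1.42, 1.44], [-3.14, 3.14]. Speed limits (rad/s): [2.79, 2.79, 3.14, 3.14, 3.14, 3.14].

### API

Orientations are given as a unit quaternion [x, y, z, w].
In Python, from workcell import bot gives the robot as it stands. The module is installed in compiled form; this text tells all that it offers.
- The arm moves only by the shell command python3 -m inch 'ROWS'. ROWS is JSON, a list of rows, each a list of 7 numbers: the shift along the tool's x, y, z scaled (see below), then the turn, a rotation vector about the tool's x, y, z scaled (see below), then the gripper command: -1 is fully open, 1 is shut, values between are in proportion. In form: [[x, y, z, wx, wy, wz, gripper], ...]. A call has exactly 8 rows; each row shifts and turns the commanded pose from where the row before left it, along the tool's axes as they then stand; what a row does not reach is not made up. The controller multiplies each number of a shift by 2.5 cm and each number of a turn by 180 degrees. A row lasts 1/10 s, in which the tool goes at most 50 mm and 8.59 degrees, less where a joint would pass 70% of its speed; a pose out of reach is approached as far as the arm can. A call with a number of a shift or a turn outside -1 to 1 is refused whole. A call with a gripper value outside its range is refused whole. The fingers move at their own pace and stop on an object; the grip force is fixed at half the most. Time passes only in rows, so rows that do not move let the fingers close, or fill a call up. It gives the time, the measured TCP pose, the force and the opening at its end, in the units of the state.
- bot.get_obs(): the state, without advancing time (a new reading comes with each control period).
- bot.camera(name): name is "side" or "top"; returns (picture, depth): 480x640x3 uint8, blue, green, red; 480x640 float32, m along the optical axis (not along the pixel's ray), 0 where there is no reading.
- bot.get_calibration(name): a dict with "vfov" (degrees; the focal length in pixels is half the picture's height over the tangent of half this angle, whatever the lens; pixels are square), "cx", "cy" (the principal point, pixels), "R" (3x3) and "t" (3): a world point X has camera coordinates R X + t. Camera axes: x right, y down, z forward; pixel columns grow to the right and rows downward; lengths in m; the calibration is good to about 2 mm. A picture is of the moment at which its call begins. get_calibration takes no time and is no camera call.
- bot.job_done(): hands the job in, once; it reports no verdict.
The state is a dict: "clock": time; "joint_pos": joint angles; "joint_vel": joint speeds; "tau": joint torques, N m; "eef_pos": TCP position; "tool_rot": TCP orientation; "ft_force": force on the tool from outside, world axes, zero at the start; "ft_torque": the same for the moment, N m; "grip_width": finger opening in m.
Only numpy, scipy, OpenCV 4.12 (cv2) and the standard library are available. Lean on these libraries where they do the work, as an engineer would, in place of code of your own. Each camera call takes 0.05 s, during which the arm holds its last target.

### The job

Get the sorting tray filled for the mosaic class: swing its green gate fully shut and lock it by putting the steel pin all the way down in the hole just outside the gate. Only then tip the heavy tub by its red bar, rocking it on its base edge right over onto the apron without ever lifting it off the step, so that all its violet tiles slide into the tray, and rock it back to stand upright on the step. Put the violet tiles lying loose on the bench in the tray too, and leave the white and black tiles and everything else where they are.

Things in the scene. Friction and masses are not known exactly. Their poses are not given: they have to be found in the camera images.
- apron_top (a point): pouring station (fixed wood and metal stand, 180 mm wide in x): this point is the middle of the top edge where its flat step meets its sloping metal apron, 95 mm above the bench. Axes: x along that edge, y the pouring direction (level), z up. The rubber-topped step (170 mm wide) runs 150 mm back to -y at this height; the apron falls at 50 deg to +y for 63 mm of y, between side cheeks 160 mm apart inside that stand 20 mm above the step
- tray_floor (a point): middle of the sorting tray's inner floor, at the foot of the apron, 20 mm above the bench; same axes as apron_top. The tray inside is 160 mm (x) by 150 mm (y), its side walls stand 40 mm above the floor; the apron is its -y side, the green gate its +y side
- gate (a joint): green gate of the tray, 160 mm long, 8 mm thick, its top 42 mm above the tray floor: hinge angle in rad about a vertical axis at the +x end, 0 = fully shut across the tray's end, grows as its free (-x) end swings out to +y, up to 1.5. Light, a little friction, stays where it is left
- gate_hinge (a point): gate's outer face at its hinge end, mid height (42 mm above the bench), on the gate's own frame: its -x runs along the gate to the free end, its +y is the outward normal of the outer face (the one to push to shut it); the free end lies 164 mm from here along -x
- socket_hole0 (a point): mouth centre of the 9 mm round hole, 18 mm deep, chamfered, in a dark steel block 20 mm high fixed outside the tray against the shut gate; its z up. The hole's centre lies 5.5 mm outside the shut gate's outer face and about 134 mm from the hinge. A pin standing in it keeps the gate shut
- pin_head (a point): steel lock pin: shaft 7 mm thick, 110 mm long overall, 40 g; this point is the centre of its round head (16 mm wide, 14 mm high, top of the pin 7 mm above this point). It starts upright, sunk 18 mm in a wooden rack block 50 x 50 x 25 mm
- pin_tip (a point): lower end of the lock pin, on its axis, 103 mm below pin_head; pin's z runs up its axis
- tub: heavy open steel tub, about 1.5 kg, standing loose on the step: origin under the centre of its base, z up out of the mouth, +y towards the apron. Base 110 mm (x) by 100 mm (y); walls 85 mm high and 5 mm thick, the +y wall leans out 25 deg as a spout. Tipped to about 115 deg from upright (about its +y base edge) that wall lies on the apron; it balances at roughly 65 deg
- tub_edge (a point): middle of the tub's +y base edge, the edge it rocks on (50 mm in +y from the tub's origin, at its underside); same axes as the tub
- tub_bar (a point): centre of the tub's red round handle bar, 14 mm thick, along the tub's x, 94 mm free between its two uprights, above the -y wall: 135 mm above the tub's underside, 50 mm above the rim, 97.5 mm in -y from tub_edge; the bar can turn between gripping fingers as the tub rocks
- fill0_mid (a point): centre of a violet stone tile 22 x 22 x 16 mm, 20 g, that starts in the tub (may be absent)
- fill1_mid (a point): centre of a violet stone tile 22 x 22 x 16 mm, 20 g, that starts in the tub (may be absent)
- fill2_mid (a point): centre of a violet stone tile 22 x 22 x 16 mm, 20 g, that starts in the tub (may be absent)
- fill3_mid (a point): centre of a violet stone tile 22 x 22 x 16 mm, 20 g, that starts in the tub (may be absent)
- fill4_mid (a point): centre of a violet stone tile 22 x 22 x 16 mm, 20 g, that starts in the tub (may be absent)
- stray0_mid (a point): centre of a violet stone tile 22 x 22 x 16 mm, 20 g, lying flat on the bench to the right of the station (may be absent)
- stray1_mid (a point): centre of a violet stone tile 22 x 22 x 16 mm, 20 g, lying flat on the bench to the right of the station (may be absent)
- stray2_mid (a point): centre of a violet stone tile 22 x 22 x 16 mm, 20 g, lying flat on the bench to the right of the station (may be absent)
- stray3_mid (a point): centre of a violet stone tile 22 x 22 x 16 mm, 20 g, lying flat on the bench to the right of the station (may be absent)
- stray4_mid (a point): centre of a violet stone tile 22 x 22 x 16 mm, 20 g, lying flat on the bench to the right of the station (may be absent)
- white_mid (a point): centre of a white tile 22 x 22 x 16 mm lying among the loose violet ones on the bench; not wanted in the tray, stays where it is
- black_mid (a point): centre of a black tile 22 x 22 x 16 mm lying among the loose violet ones on the bench; not wanted in the tray, stays where it is
- glue: white glue jar 60 mm wide, 110 mm high; origin under its centre; a bystander
- nippers: red-handled tile nippers lying flat on the bench, about 120 mm long and 60 mm wide, 16 mm high; origin under its centre; a bystander

How it is judged:
On the way, in this order (a step that is already met when the one before it is completed fails the run):
1. the gate is swung shut (value of joint gate below 0.08 rad), for 0.2 s.
2. the lock pin stands fully in the hole, the gate shut (horizontal distance between pin_tip and socket_hole0 below 0.004 m and z of pin_tip in the frame of socket_hole0 below -0.012 m and value of joint gate below 0.1 rad), for 0.3 s.
3. the tub is rocked over on its base edge, well past level, with the gate pinned shut (all of step 2 and angle between tub's own z axis and vertical above 1.5 rad), for 0.2 s.
4. the tub stands upright on the step again (angle between tub's own z axis and vertical below 0.1 rad and z of tub_edge in the frame of apron_top between -0.008 and 0.008 m), for 0.3 s.
At the end, for the whole second after the job is handed in: The gate is shut (within 0.1 rad) with the pin at least 12 mm deep in its hole, the tub stands upright (within 0.1 rad) on the step, and every violet tile, from the tub and from the bench, lies inside the tray (its centre within the walls and less than 50 mm above the tray floor) (all of step 2 and all of step 4 and x of fill0_mid in the frame of tray_floor between -0.08 and 0.08 m and y of fill0_mid in the frame of tray_floor between -0.078 and 0.078 m and z of fill0_mid in the frame of tray_floor between -0.005 and 0.05 m and x of fill1_mid in the frame of tray_floor between -0.08 and 0.08 m and y of fill1_mid in the frame of tray_floor between -0.078 and 0.078 m and z of fill1_mid in the frame of tray_floor between -0.005 and 0.05 m and x of fill2_mid in the frame of tray_floor between -0.08 and 0.08 m and y of fill2_mid in the frame of tray_floor between -0.078 and 0.078 m and z of fill2_mid in the frame of tray_floor between -0.005 and 0.05 m and x of fill3_mid in the frame of tray_floor between -0.08 and 0.08 m and y of fill3_mid in the frame of tray_floor between -0.078 and 0.078 m and z of fill3_mid in the frame of tray_floor between -0.005 and 0.05 m and x of fill4_mid in the frame of tray_floor between -0.08 and 0.08 m and y of fill4_mid in the frame of tray_floor between -0.078 and 0.078 m and z of fill4_mid in the frame of tray_floor between -0.005 and 0.05 m and x of stray0_mid in the frame of tray_floor between -0.08 and 0.08 m and y of stray0_mid in the frame of tray_floor between -0.078 and 0.078 m and z of stray0_mid in the frame of tray_floor between -0.005 and 0.05 m and x of stray1_mid in the frame of tray_floor between -0.08 and 0.08 m and y of stray1_mid in the frame of tray_floor between -0.078 and 0.078 m and z of stray1_mid in the frame of tray_floor between -0.005 and 0.05 m and x of stray2_mid in the frame of tray_floor between -0.08 and 0.08 m and y of stray2_mid in the frame of tray_floor between -0.078 and 0.078 m and z of stray2_mid in the frame of tray_floor between -0.005 and 0.05 m and x of stray3_mid in the frame of tray_floor between -0.08 and 0.08 m and y of stray3_mid in the frame of tray_floor between -0.078 and 0.078 m and z of stray3_mid in the frame of tray_floor between -0.005 and 0.05 m and x of stray4_mid in the frame of tray_floor between -0.08 and 0.08 m and y of stray4_mid in the frame of tray_floor between -0.078 and 0.078 m and z of stray4_mid in the frame of tray_floor between -0.005 and 0.05 m and linear speed of tub below 0.03 m/s); the robot touches nothing.
It fails at once if the tub's rocking edge is lifted more than 30 mm off the step (z of tub_edge in the frame of apron_top above 0.03 m).
It fails at once if the white or the black tile is moved from its place (60 mm or more) (distance of any of white_mid, black_mid from where it was at the start of the episode above 0.06 m).
It fails at once if the glue jar or the nippers are pushed from its place (50 mm or more) (distance of any of glue, nippers from where it was at the start of the episode above 0.05 m).
Of fill0, fill1, fill2, fill3, fill4 only 2 to 5 are there at a start; the rules pass over those that are not, and their reading is None.
Of stray0, stray1, stray2, stray3, stray4 only 3 to 5 are there at a start; the rules pass over those that are not, and their reading is None.
At some moment in a run one of stray0, stray1, stray2, stray3, stray4 may be knocked a few centimetres aside while the robot is not near it.
It also fails if it takes over 210 s, if anything falls off the work surface, if the arm or the gripper's body presses on something with over 40 N, if the wrist force passes 120 N, or if a joint passes its speed limit or range.

## Working session

There is one attempt and no reset: what is moved stays moved. The work goes in short steps, Python scripts to look and compute and a shell command to move; the robot and the scene stay as the last step left them, time stands still between calls to the robot, and variables do not carry over. Pictures are saved under pics/ and viewed, and the job is handed in when it is done.

```bash
mkdir -p pics; ls
cat > h.py <<'E'
import numpy as np, cv2
from workcell import bot
from scipy.spatial.transform import Rotation as R
def snap(n,tag):
    im,d=bot.camera(n); cv2.imwrite(f'pics/{tag}.png',im); np.savez(f'pics/{tag}.npz',d=d); return im,d
def w(n,tag,u,v,z=None):
    c=bot.get_calibration(n); f=240/np.tan(np.radians(c['vfov'])/2)
    Rm=np.array(c['R']);t=np.array(c['t'])
    ray=np.array([(u-c['cx'])/f,(v-c['cy'])/f,1])
    if z is None:
        d=np.load(f'pics/{tag}.npz')['d']; p=ray*d[int(round(v)),int(round(u))]
        return Rm.T@(p-t)
    o=-Rm.T@t; r=Rm.T@ray
    return o+r*(z-o[2])/r[2]
def proj(n,X):
    c=bot.get_calibration(n); f=240/np.tan(np.radians(c['vfov'])/2)
    p=np.array(c['R'])@np.array(X)+c['t']; return p[0]/p[2]*f+c['cx'],p[1]/p[2]*f+c['cy']
def st():
    o=bot.get_obs(); r=R.from_quat(o['tool_rot'])
    print('t',round(o['clock'],2),'tcp',np.round(o['eef_pos'],4),'q',np.round(o['tool_rot'],4),'F',np.round(o['ft_force'],1),'w',round(o['grip_width'],4),'j',np.round(o['joint_pos'],3))
    print('tool axes x',np.round(r.as_matrix()[:,0],4),'y',np.round(r.as_matrix()[:,1],4),'z',np.round(r.as_matrix()[:,2],4))
def undist(): pass
E
python3 - <<'E'
from h import *
print(bot.get_calibration('top'),bot.get_calibration('side'),bot.pinch_z)
snap('top','t0');snap('side','s0');st()
E
```

```text
pics
{'vfov': 49.94096765452902, 'cx': 316.5314541355283, 'cy': 237.98612272840427, 'R': array([[-2.15236916e-02, -9.99768158e-01, -6.00859498e-04],
       [-9.78431589e-01,  2.11878376e-02, -2.05481632e-01],
       [ 2.05446724e-01, -3.83482338e-03, -9.78660788e-01]]), 't': array([0.01616332, 0.51584336, 1.12053945])} {'vfov': 45.04747034364934, 'cx': 312.86836797047783, 'cy': 241.23262258282978, 'R': array([[ 8.01348121e-01, -5.98197986e-01, -5.99056606e-04],
       [-4.42244542e-01, -5.91757397e-01, -6.73975481e-01],
       [ 4.02816279e-01,  5.40353914e-01, -7.38753472e-01]]), 't': array([-0.41301878,  0.32175985,  1.13823601])} 0.0187
t 0.1 tcp [0.1889 0.4624 0.2305] q [ 8.301e-01  5.576e-01 -8.000e-04  5.000e-04] F [ 0.2  0.1 -0. ] w 0.0852 j [1.183 0.241 0.004 1.335 0.    1.571]
tool axes x [ 0.3782  0.9257 -0.0019] y [ 0.9257 -0.3782 -0.    ] z [-7.0e-04 -1.7e-03 -1.0e+00]
```

View pics/t0.png

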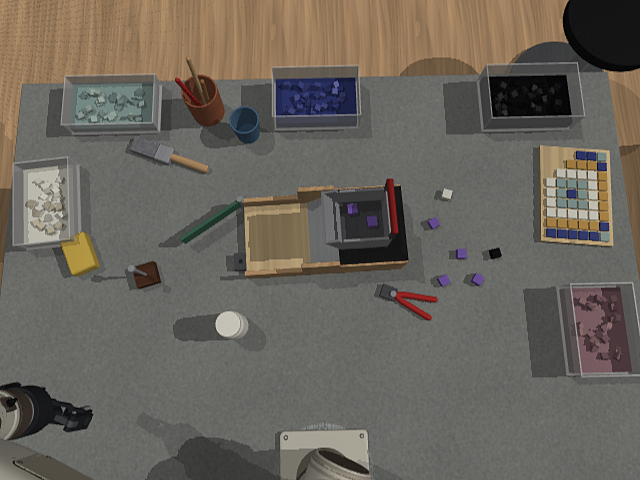

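View pics/s0.png

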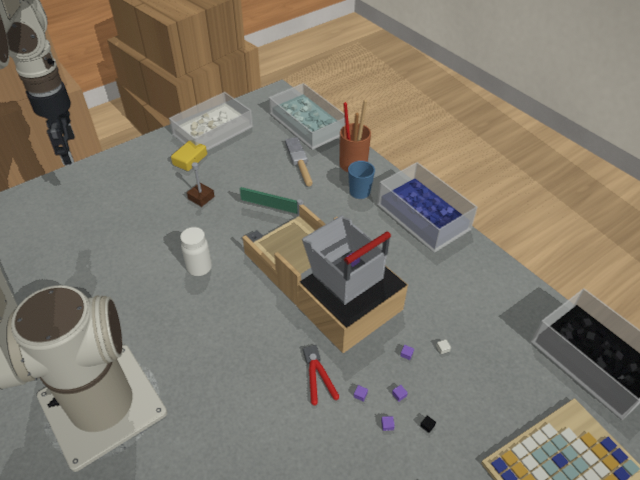

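Run:
```python
from h import *
im=cv2.imread('pics/t0.png')
cv2.imwrite('pics/t0a.png',cv2.resize(im[170:300,170:330],None,fx=5,fy=4.6,interpolation=cv2.INTER_CUBIC)[:600])
cv2.imwrite('pics/t0a.png',cv2.resize(im[175:295,175:335],None,fx=5,fy=5,interpolation=cv2.INTER_CUBIC))
cv2.imwrite('pics/t0b.png',cv2.resize(im[165:285,290:450],None,fx=5,fy=5,interpolation=cv2.INTER_CUBIC))
cv2.imwrite('pics/t0c.png',cv2.resize(im[180:300,370:530],None,fx=5,fy=5,interpolation=cv2.INTER_CUBIC))
```

```text
(no output)
```

View pics/t0a.png

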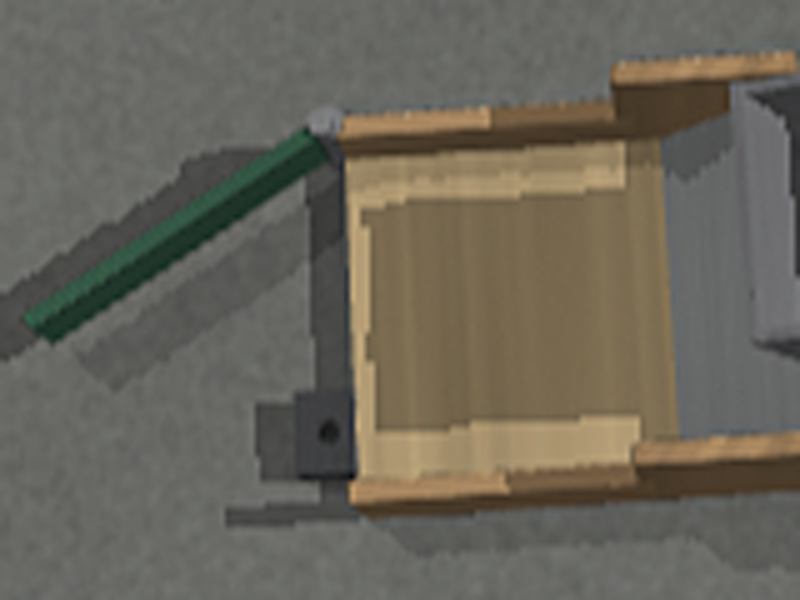

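View pics/t0b.png

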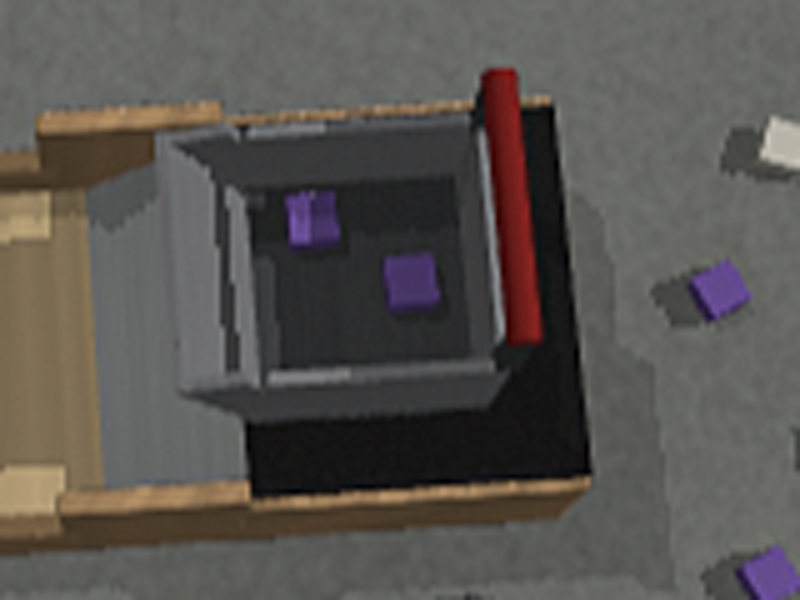

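View pics/t0c.png

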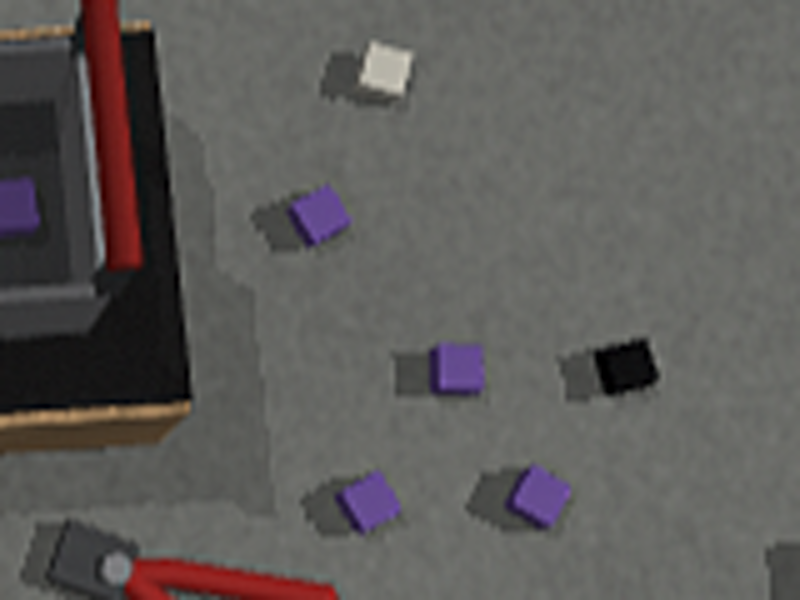

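```bash
python3 - <<'E'
from h import *
A=lambda x,y:(175+x/5,175+y/5)
B=lambda x,y:(290+x/5,165+y/5)
C=lambda x,y:(370+x/5,180+y/5)
def s(name,uv,z=None): print(name,np.round(uv,1),'depth',np.round(w('top','t0',*uv),4), '' if z is None else np.round(w('top','t0',*uv,z),4))
s('hole',A(329,432),.02); s('blk',A(310,410)); s('hingeknob',A(325,122),.062)
s('gate free top outer',A(25,318),.062);s('gate free top inner',A(50,342),.02);s('gate mid top',A(170,225))
s('gate hinge end top',A(305,130),.062)
s('traywallL end',A(345,125),.06);s('traywallR end',A(355,490),.06);s('R wall top',A(420,488))
s('floor',A(500,300))
s('step corner far',B(552,105),.095);s('step corner near',B(588,480),.095);s('apron edge near',B(252,492),.095)
s('apron top mid',B(246,440),.095)
s('bar a',B(499,72),.23);s('bar b',B(523,338),.23);s('bar mid',B(511,205))
s('rim corners fl',B(165,137));s('rim br',B(495,362))
s('tile1',B(320,222));s('tile2',B(412,282))
for n,p in dict(white=(388,68),s0=(320,214),s1=(458,368),s2=(370,501),s3=(540,496),black=(626,367)).items(): s(n,C(*p),.016)
s('pin',(133,268));s('rack',(150,277));s('glue',(231,324));
E
python3 - <<'E'
import cv2
im=cv2.imread('pics/t0.png')
cv2.imwrite('pics/t0d.png',cv2.resize(im[245:305,100:180],None,fx=10,fy=10,interpolation=cv2.INTER_CUBIC))
im=cv2.imread('pics/s0.png')
cv2.imwrite('pics/s0d.png',cv2.resize(im[145:225,160:260],None,fx=7,fy=7,interpolation=cv2.INTER_CUBIC))
E
```

```text
hole [240.8 261.4] depth [4.746e-01 1.848e-01 3.000e-04] [0.4714 0.182  0.02  ]
blk [237. 257.] depth [0.4815 0.1905 0.0226] 
hingeknob [240.  199.4] depth [0.6073 0.1782 0.0668] [0.6087 0.1789 0.062 ]
gate free top outer [180.  238.6] depth [0.5199 0.3141 0.0605] [0.5196 0.3138 0.062 ]
gate free top inner [185.  243.4] depth [0.516  0.3118 0.0243] [0.5168 0.3129 0.02  ]
gate mid top [209. 220.] depth [0.5613 0.249  0.0626] 
gate hinge end top [236. 201.] depth [0.6061 0.1886 0.0585] [0.6051 0.1881 0.062 ]
traywallL end [244. 200.] depth [0.6076 0.17   0.06  ] [0.6076 0.17   0.06  ]
traywallR end [246. 273.] depth [0.4386 0.1646 0.0577] [0.4382 0.1643 0.06  ]
R wall top [259.  272.6] depth [0.4385 0.1352 0.0603] 
floor [275. 235.] depth [0.5322 0.1021 0.0209] 
step corner far [400.4 186. ] depth [ 0.6232 -0.1859  0.0927] [ 0.6224 -0.1855  0.095 ]
step corner near [407.6 261. ] depth [ 0.4677 -0.2097 -0.0036] [ 0.4519 -0.1918  0.095 ]
apron edge near [340.4 263.4] depth [ 0.451  -0.0458  0.0877] [ 0.4498 -0.0455  0.095 ]
apron top mid [339.2 253. ] depth [ 0.4728 -0.0436  0.0951] [ 0.
[... 343 characters left out ...]
874] 
tile1 [354.  209.4] depth [ 0.5643 -0.0776  0.1181] 
tile2 [372.4 221.4] depth [ 0.5364 -0.1163  0.1189] 
white [447.6 193.6] depth [ 0.6252 -0.3108  0.018 ] [ 0.6258 -0.3114  0.016 ]
s0 [434.  222.8] depth [ 0.5555 -0.2748  0.0123] [ 0.5547 -0.2739  0.016 ]
s1 [461.6 253.6] depth [ 0.4792 -0.3331  0.0168] [ 0.4793 -0.3333  0.016 ]
s2 [444.  280.2] depth [ 0.4184 -0.2888  0.0117] [ 0.4179 -0.2877  0.016 ]
s3 [478.  279.2] depth [ 0.4187 -0.367   0.0143] [ 0.4185 -0.3665  0.016 ]
black [495.2 253.4] depth [ 0.478  -0.4117  0.0166] [ 0.4781 -0.4119  0.016 ]
pin [133 268] depth [0.4462 0.3974 0.1157] 
rack [150 277] depth [0.4388 0.3896 0.0249] 
glue [231 324] depth [0.3241 0.188  0.111 ]
```

View pics/t0d.png

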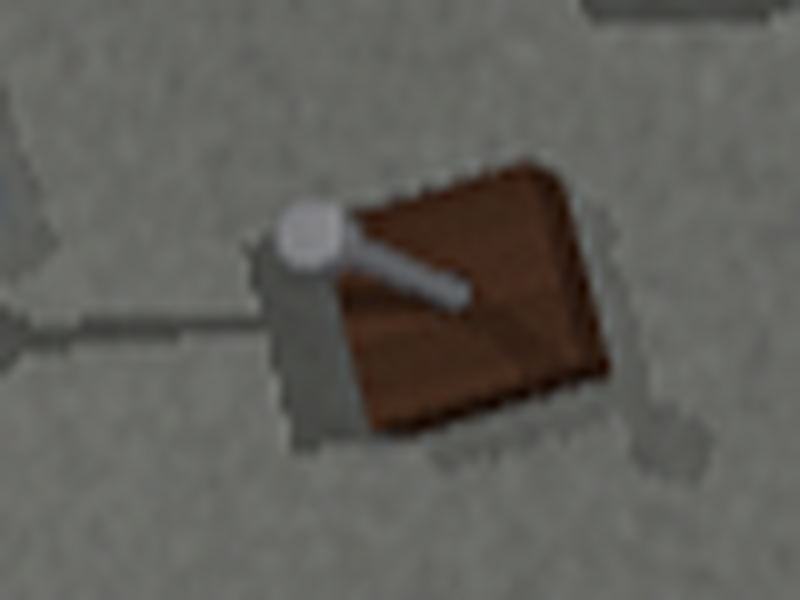

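View pics/s0d.png

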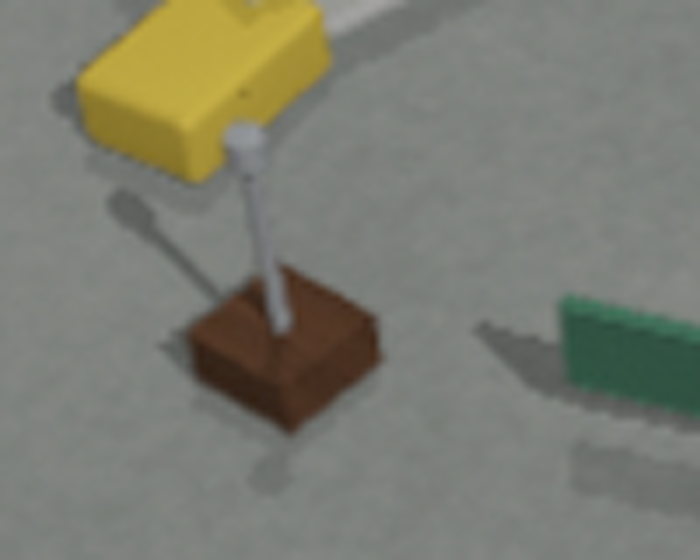

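```bash
cat >> h.py <<'E'
def need(P):
    o=bot.get_obs(); r=R.from_quat(o['tool_rot']); d=r.inv().apply(np.array(P)-o['eef_pos']); print('need units',np.round(d/.025,2))
def need_rot(xd,zd=(0,0,-1)):
    o=bot.get_obs(); r=R.from_quat(o['tool_rot']); z=np.array(zd,float);z/=np.linalg.norm(z);x=np.array(xd,float);x-=x@z*z;x/=np.linalg.norm(x)
    t=R.from_matrix(np.c_[x,np.cross(z,x),z]); print('need turn',np.round((r.inv()*t).as_rotvec()/np.pi,4))
E
python3 - <<'E'
from h import *
print(w('top','t0',131.1,268.6,.117),w('top','t0',145.5,274.5,.025))
for X in [(.446,.397,.117),(.446,.397,.025)]: print(proj('side',X))
need_rot((-.035,1,0))
E
python3 -m inch '[[0,0,0,0,0,-0.0448,1],[0,0,0,0,0,-0.0448,1],[0,0,0,0,0,-0.0448,1],[0,0,0,0,0,0,1],[0,1,0,0,0,0,1],[0,1,0,0,0,0,1],[0,1,0,0,0,0,1],[0,1,0,0,0,0,1]]'; python3 -c "
from h import *
st();need_rot((-.035,1,0));need((.55,.36,.1))"
```

```text
[0.44479329 0.40090927 0.117     ] [0.44475799 0.40022329 0.025     ]
(np.float64(195.53021179320086), np.float64(165.48228785403012))
(np.float64(200.81892953922994), np.float64(192.58578422836615))
need turn [-1.000e-04  6.000e-04 -1.346e-01]
clock: 0.9
eef_pos: [0.2898, 0.4662, 0.231]
tool_rot: [0.696, 0.718, -0.0, 0.0]
ft_force: [0.5, 0.2, 0.6]
grip_width: 0.0002
t 0.9 tcp [0.2898 0.4662 0.231 ] q [ 6.960e-01  7.181e-01 -3.000e-04  1.000e-04] F [0.5 0.2 0.6] w 0.0002 j [1.015 0.339 0.139 1.371 0.    0.983]
tool axes x [-3.130e-02  9.995e-01 -5.000e-04] y [ 9.995e-01  3.130e-02 -4.000e-04] z [-3.e-04 -5.e-04 -1.e+00]
need turn [-0.0001  0.0002 -0.0012]
need units [-4.57 10.27  5.24]
```

```bash
python3 -m inch '[[0,1,0,0,0,0,1],[0,1,0,0,0,0,1],[0,1,0,0,0,0,1],[0,1,0,0,0,0,1],[-0.5,1,0,0,0,0,1],[-1,1,0,0,0,0,1],[-1,1,0,0,0,0,1],[-1,1,0,0,0,0,1]]'; python3 -m inch '[[-0.5,1,0,0,0,0,1],[-0.5,1,0.5,0,0,0,1],[0,0.3,1,0,0,0,1],[0,0,1,0,0,0,1],[0,0,1,0,0,0,1],[0,0,1,0,0,0,1],[0,0,0.7,0,0,0,1],[0,0,0,0,0,0,1]]'
python3 -c "
from h import *
st();need((.55,.34,.035))
snap('top','t1')"
```

```text
clock: 1.7
eef_pos: [0.4926, 0.3848, 0.2306]
tool_rot: [0.696, 0.718, -0.001, -0.0]
ft_force: [0.5, 1.1, -0.2]
grip_width: 0.0001
clock: 2.5
eef_pos: [0.548, 0.3612, 0.0972]
tool_rot: [0.696, 0.718, -0.004, -0.001]
ft_force: [0.4, -0.1, -0.8]
grip_width: -0.0002
t 2.5 tcp [0.548  0.3612 0.0972] q [ 0.6958  0.7182 -0.0038 -0.0008] F [ 0.4 -0.1 -0.8] w -0.0002 j [0.583 0.634 0.259 1.204 0.    0.551]
tool axes x [-0.0317  0.9995 -0.0041] y [ 0.9995  0.0317 -0.0066] z [-0.0065 -0.0043 -1.    ]
need units [-0.84  0.07  2.49]
```

View pics/t1.png

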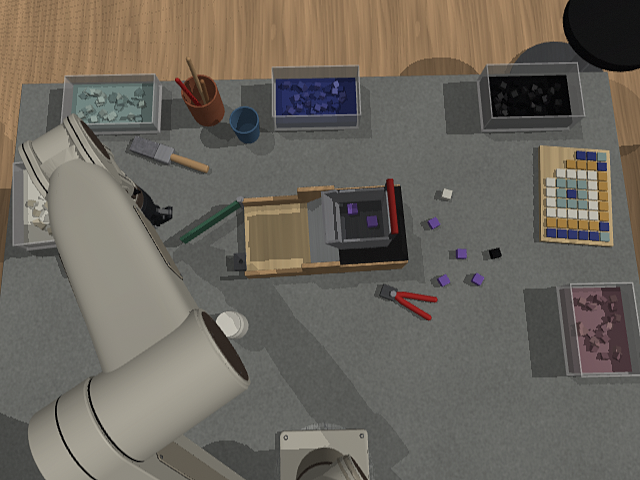

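```bash
python3 -m inch '[[0,0,0.8,0,0,0,1],[0,0,0.8,0,0,0,1],[0,0,0.8,0,0,0,1],[-0.5,0,0,0,0,0,1],[-0.5,0,0,0,0,0,1],[-0.5,0,0,0,0,0,1],[-0.5,0,0,0,0,0,1],[-0.4,0,0,0,0,0,1]]'; python3 -m inch '[[-0.4,0,0,0,0,0,1],[-0.4,0,0,0,0,0,1],[-0.4,0,0,0,0,0,1],[-0.4,0,0,0,0,0,1],[-0.4,0,0,0,0,0,1],[-0.4,0,0,0,0,0,1],[-0.4,0,0,0,0,0,1],[-0.4,0,0,0,0,0,1]]'
python3 -c "
from h import *
st();need((.55,.193,.035))
snap('side','s2')"
```

```text
clock: 3.35
eef_pos: [0.5531, 0.3014, 0.0427]
tool_rot: [0.695, 0.719, 0.001, 0.0]
ft_force: [0.7, 0.6, 0.9]
grip_width: -0.0001
clock: 4.15
eef_pos: [0.5549, 0.2222, 0.0412]
tool_rot: [0.695, 0.719, -0.0, -0.0]
ft_force: [-1.0, 1.7, 0.0]
grip_width: 0.0002
t 4.15 tcp [0.5549 0.2222 0.0412] q [ 6.948e-01  7.192e-01 -0.000e+00 -2.000e-04] F [-1.   1.7  0. ] w 0.0002 j [ 0.381  0.572 -0.013  0.986  0.     0.346]
tool axes x [-3.460e-02  9.994e-01  3.000e-04] y [ 9.994e-01  3.460e-02 -4.000e-04] z [-4.e-04  3.e-04 -1.e+00]
need units [-1.16 -0.24  0.25]
```

View pics/s2.png

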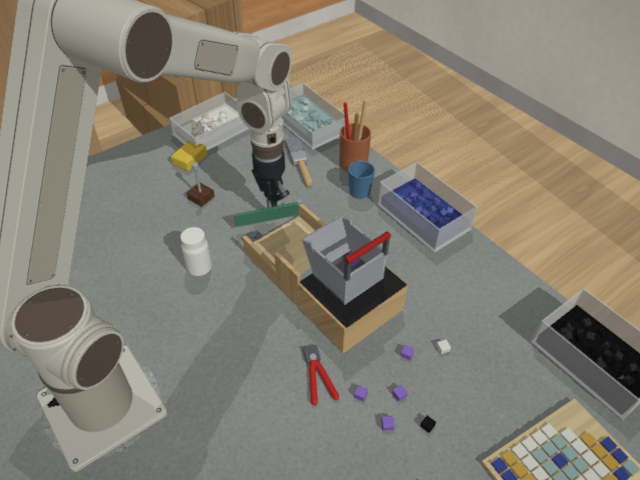

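```bash
python3 -m inch '[[-0.25,-0.2,0,0,0,0,1],[-0.25,-0.2,0,0,0,0,1],[-0.2,-0.2,0,0,0,0,1],[-0.2,-0.2,0,0,0,0,1],[-0.1,0,0,0,0,0,1],[-0.1,0,0,0,0,0,1],[-0.1,0,0,0,0,0,1],[0,0,0,0,0,0,1]]'
python3 -c "
from h import *
st();need((.55,.193,.035))
snap('side','s3')
im=cv2.imread('pics/s3.png'); cv2.imwrite('pics/s3a.png',cv2.resize(im[170:290,200:360],None,fx=5,fy=5))"
```

```text
clock: 5.0
eef_pos: [0.535, 0.1955, 0.0413]
tool_rot: [0.694, 0.72, 0.002, -0.003]
ft_force: [-4.5, 9.0, 0.7]
grip_width: 0.0001
t 5.0 tcp [0.535  0.1955 0.0413] q [ 0.694   0.72    0.0018 -0.0033] F [-4.5  9.   0.7] w 0.0001 j [ 0.346  0.524 -0.098  0.948  0.007  0.31 ]
tool axes x [-0.0368  0.9993  0.0072] y [ 0.9993  0.0368 -0.002 ] z [-0.0023  0.0071 -1.    ]
need units [-0.13  0.59  0.25]
```

View pics/s3a.png

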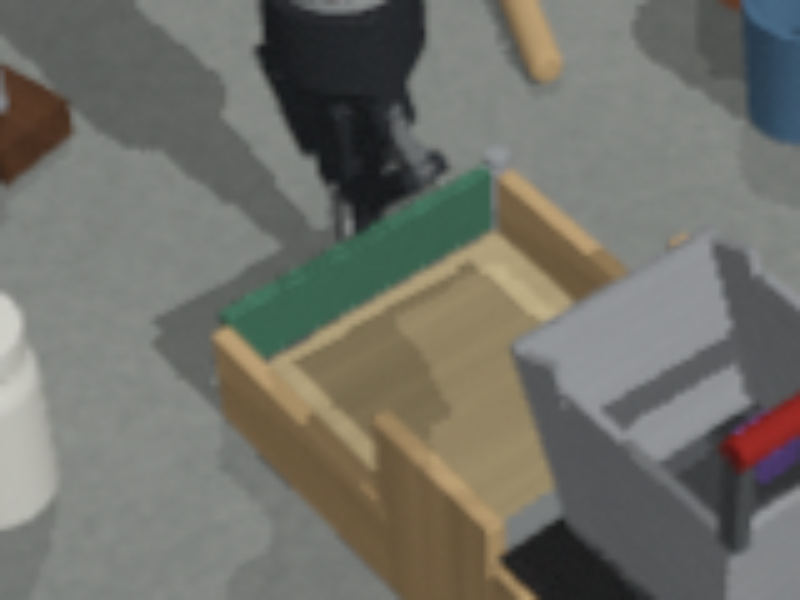

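```bash
python3 -m inch '[[0.5,0,0,0,0,0,1],[0.6,0,-0.5,0,0,0,1],[0.6,0,-1,0,0,0,-1],[1,-0.5,-1,0,0,0,-1],[1,-0.5,-1,0,0,0,-1],[1,-0.5,-1,0,0,0,-1],[1,-0.5,-0.5,0,0,0,-1],[0,0,0,0,0,0,-1]]'
python3 -c "
from h import *
st();need((.4448,.4005,.165));need_rot((-.035,1,0))
snap('top','t4')
im=cv2.imread('pics/t4.png'); cv2.imwrite('pics/t4a.png',cv2.resize(im[180:300,100:260],None,fx=5,fy=5))"
```

```text
clock: 5.85
eef_pos: [0.4812, 0.3368, 0.1691]
tool_rot: [0.693, 0.721, 0.003, 0.001]
ft_force: [0.6, -0.2, 0.8]
grip_width: 0.0849
t 5.85 tcp [0.4812 0.3368 0.1691] q [6.932e-01 7.208e-01 2.800e-03 5.000e-04] F [ 0.6 -0.2  0.8] w 0.0849 j [0.611 0.44  0.127 1.252 0.    0.572]
tool axes x [-0.039   0.9992  0.0032] y [0.9992 0.039  0.0048] z [ 0.0047  0.0034 -1.    ]
need units [ 2.6  -1.36  0.17]
need turn [ 0.0015 -0.001   0.0013]
```

View pics/t4a.png

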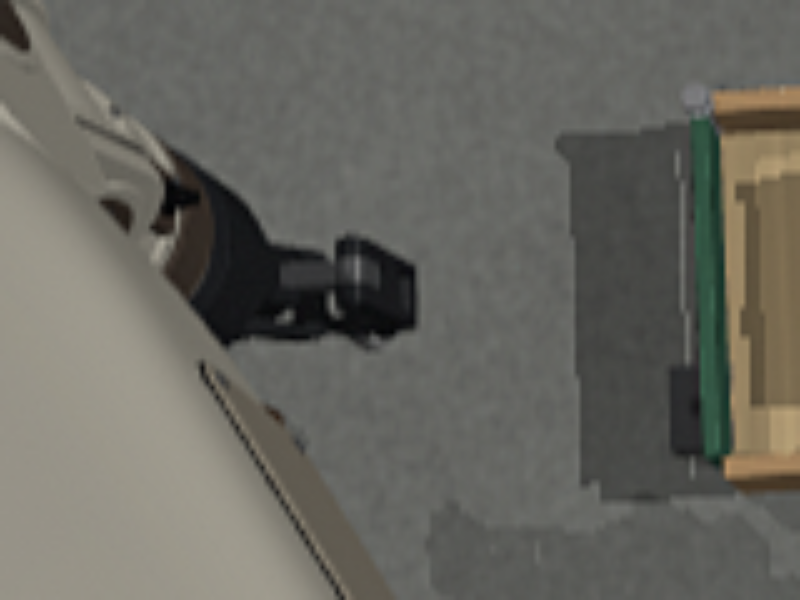

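```bash
python3 -m inch '[[0.6,-0.3,0,0,0,0,-1],[0.7,-0.4,0,0,0,0,-1],[0.7,-0.4,0,0,0,0,-1],[0.6,-0.26,0,0,0,0,-1],[0,0,0,0,0,0,-1],[0,0,0,0,0,0,-1],[0,0,0,0,0,0,-1],[0,0,0,0,0,0,-1]]'
python3 -c "
from h import *
st();need((.4448,.4005,.091));need_rot((-.035,1,0))
snap('side','s5')
im=cv2.imread('pics/s5.png'); cv2.imwrite('pics/s5a.png',cv2.resize(im[110:230,130:290],None,fx=5,fy=5))"
```

```text
clock: 6.7
eef_pos: [0.4455, 0.3959, 0.1662]
tool_rot: [0.695, 0.719, -0.0, 0.0]
ft_force: [0.0, -0.4, 0.2]
grip_width: 0.0857
t 6.7 tcp [0.4455 0.3959 0.1662] q [ 6.953e-01  7.187e-01 -2.000e-04  1.000e-04] F [ 0.  -0.4  0.2] w 0.0857 j [ 0.727  0.464  0.156  1.264 -0.     0.693]
tool axes x [-3.310e-02  9.995e-01 -4.000e-04] y [ 9.995e-01  3.310e-02 -1.000e-04] z [-1.e-04 -4.e-04 -1.e+00]
need units [ 0.19 -0.02  3.01]
need turn [-0.      0.0001 -0.0006]
```

View pics/s5a.png

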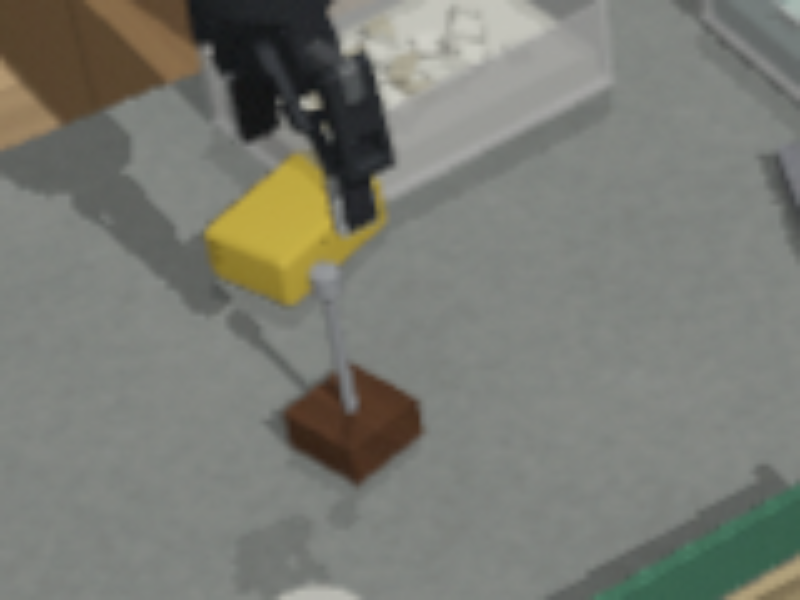

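```bash
python3 -m inch '[[0.19,0,0.3,0,0,0,-1],[0,0,0.6,0,0,0,-1],[0,0,0.6,0,0,0,-1],[0,0,0.6,0,0,0,-1],[0,0,0.5,0,0,0,-1],[0,0,0.4,0,0,0,-1],[0,0,0,0,0,0,-1],[0,0,0,0,0,0,-1]]'
python3 -c "
from h import *
st();need((.4448,.4005,.091))"
python3 -m inch '[[0,0,0,0,0,0,-0.5],[0,0,0,0,0,0,0],[0,0,0,0,0,0,0.3],[0,0,0,0,0,0,0.6],[0,0,0,0,0,0,1],[0,0,0,0,0,0,1],[0,0,0,0,0,0,1],[0,0,0,0,0,0,1]]'
python3 -c "
from h import *
st()
snap('side','s6')
im=cv2.imread('pics/s6.png'); cv2.imwrite('pics/s6a.png',cv2.resize(im[110:230,130:290],None,fx=5,fy=5))"
```

```text
clock: 7.55
eef_pos: [0.4449, 0.4015, 0.0913]
tool_rot: [0.695, 0.719, -0.0, -0.0]
ft_force: [-0.2, 0.6, 0.2]
grip_width: 0.0858
t 7.55 tcp [0.4449 0.4015 0.0913] q [ 0.6949  0.7191 -0.     -0.    ] F [-0.2  0.6  0.2] w 0.0858 j [0.734 0.525 0.052 1.097 0.    0.7  ]
tool axes x [-0.0343  0.9994 -0.    ] y [ 0.9994  0.0343 -0.    ] z [-0. -0. -1.]
need units [-0.04 -0.01  0.01]
clock: 8.35
eef_pos: [0.4451, 0.4016, 0.0917]
tool_rot: [0.695, 0.719, 0.0, 0.0]
ft_force: [0.3, 0.4, 1.9]
grip_width: 0.0136
t 8.35 tcp [0.4451 0.4016 0.0917] q [6.948e-01 7.192e-01 4.000e-04 0.000e+00] F [0.3 0.4 1.9] w 0.0136 j [0.734 0.525 0.052 1.097 0.    0.7  ]
tool axes x [-3.450e-02  9.994e-01  5.000e-04] y [9.994e-01 3.450e-02 6.000e-04] z [ 6.e-04  5.e-04 -1.e+00]
```

View pics/s6a.png

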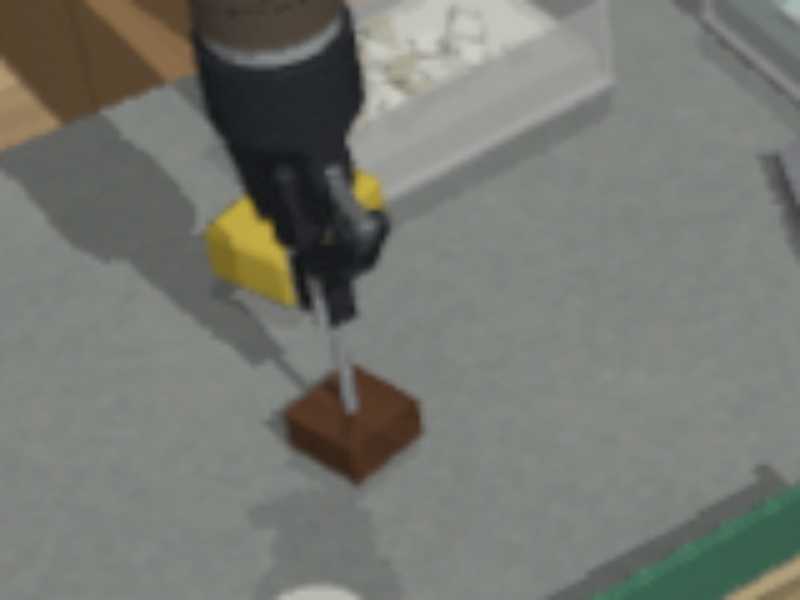

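```bash
python3 -m inch '[[0,0,-0.2,0,0,0,1],[0,0,-0.3,0,0,0,1],[0,0,-0.5,0,0,0,1],[0,0,-0.6,0,0,0,1],[0,0,-0.6,0,0,0,1],[0,0,-0.4,0,0,0,1],[0,0,0,0,0,0,1],[0,0,0,0,0,0,1]]'
python3 -c "
from h import *
st()
snap('side','s7')
im=cv2.imread('pics/s7.png'); cv2.imwrite('pics/s7a.png',cv2.resize(im[110:230,130:290],None,fx=5,fy=5))"
```

```text
clock: 9.2
eef_pos: [0.4448, 0.4013, 0.1565]
tool_rot: [0.695, 0.719, 0.0, 0.0]
ft_force: [-1.0, 0.4, -0.6]
grip_width: 0.0137
t 9.2 tcp [0.4448 0.4013 0.1565] q [6.948e-01 7.192e-01 1.000e-04 1.000e-04] F [-1.   0.4 -0.6] w 0.0137 j [ 0.734  0.475  0.149  1.244 -0.     0.7  ]
tool axes x [-3.440e-02  9.994e-01  1.000e-04] y [9.994e-01 3.440e-02 2.000e-04] z [ 2.e-04  1.e-04 -1.e+00]
```

View pics/s7a.png

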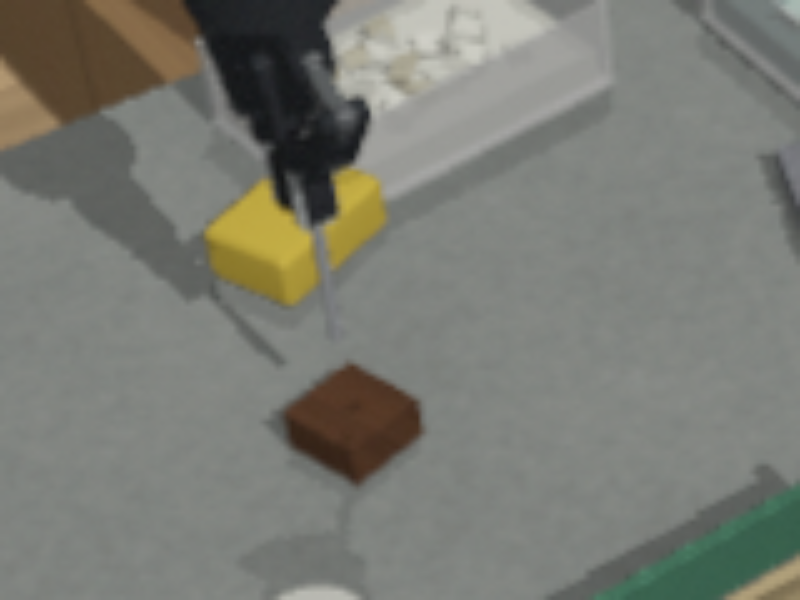

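Run:
```python
from h import *
print(proj('side',(.4448,.4013,.072)))
im=cv2.imread('pics/t0.png'); cv2.imwrite('pics/t0e.png',cv2.resize(im[245:285,220:272],None,fx=15,fy=15,interpolation=cv2.INTER_CUBIC))
im=cv2.imread('pics/s0.png'); cv2.imwrite('pics/s0e.png',cv2.resize(im[215:255,225:277],None,fx=15,fy=15,interpolation=cv2.INTER_CUBIC))
need((.4714,.183,.12))
print(proj('side',(.4714,.183,.02)))
```

```text
(np.float64(196.93942446462174), np.float64(178.34094450100193))
need units [-8.75  0.77  1.44]
(np.float64(253.55168526996565), np.float64(237.7553313930306))
```

View pics/t0e.png

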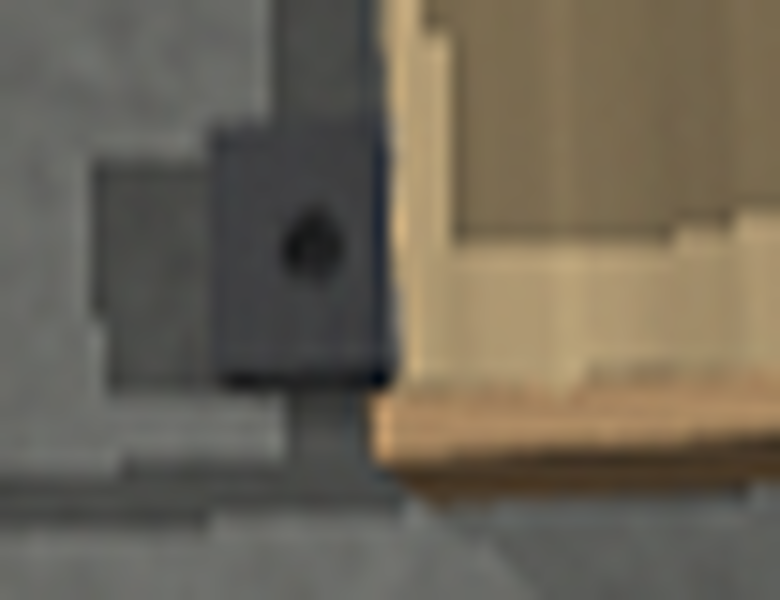

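View pics/s0e.png

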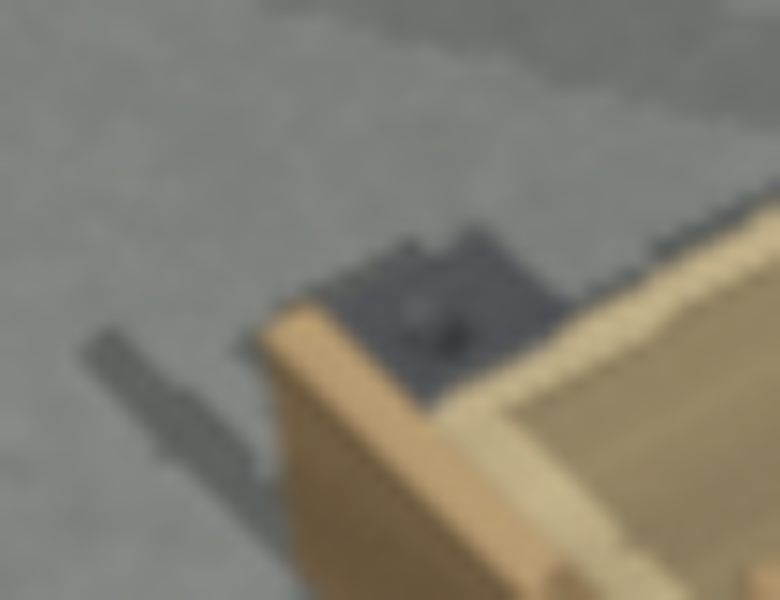

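```bash
python3 -m inch '[[-0.6,0.1,0,0,0,0,1],[-1,0.1,0,0,0,0,1],[-1,0.1,0,0,0,0,1],[-1,0.1,0,0,0,0,1],[-1,0.1,0,0,0,0,1],[-1,0.1,0,0,0,0,1],[-1,0.1,0,0,0,0,1],[-1,0.07,0,0,0,0,1]]'
python3 -m inch '[[-0.7,0,0,0,0,0,1],[-0.45,0,0,0,0,0,1],[0,0,0,0,0,0,1],[0,0,0.5,0,0,0,1],[0,0,0.5,0,0,0,1],[0,0,0.4,0,0,0,1],[0,0,0,0,0,0,1],[0,0,0,0,0,0,1]]'
python3 -c "
from h import *
st();need((.472,.1827,.12));need_rot((-.035,1,0))
snap('side','s8');snap('top','t8')
im=cv2.imread('pics/s8.png'); cv2.imwrite('pics/s8a.png',cv2.resize(im[180:260,200:305],None,fx=7.5,fy=7.5))
im=cv2.imread('pics/t8.png'); cv2.imwrite('pics/t8a.png',cv2.resize(im[205:285,180:285],None,fx=7.5,fy=7.5))"
```

```text
clock: 10.05
eef_pos: [0.4701, 0.2098, 0.1556]
tool_rot: [0.695, 0.719, -0.001, -0.0]
ft_force: [1.0, 0.6, -1.2]
grip_width: 0.0136
clock: 10.85
eef_pos: [0.4714, 0.1838, 0.1212]
tool_rot: [0.695, 0.719, -0.0, -0.0]
ft_force: [-0.7, 1.3, -0.4]
grip_width: 0.0139
t 10.85 tcp [0.4714 0.1838 0.1212] q [ 6.946e-01  7.194e-01 -2.000e-04 -2.000e-04] F [-0.7  1.3 -0.4] w 0.0139 j [ 0.372  0.329 -0.174  1.069  0.     0.337]
tool axes x [-3.510e-02  9.994e-01 -1.000e-04] y [ 9.994e-01  3.510e-02 -6.000e-04] z [-6.e-04 -1.e-04 -1.e+00]
need units [-0.04  0.02  0.05]
need turn [-0.0002  0.      0.    ]
```

View pics/s8a.png

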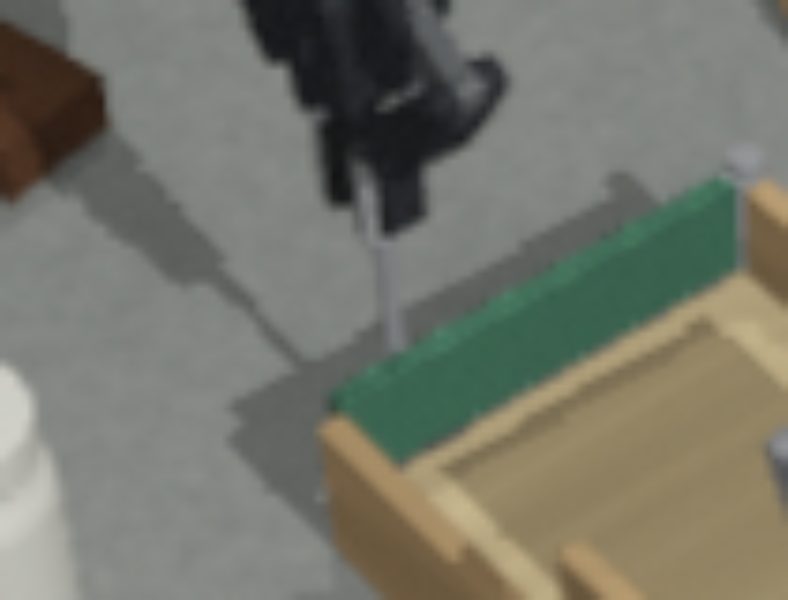

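View pics/t8a.png

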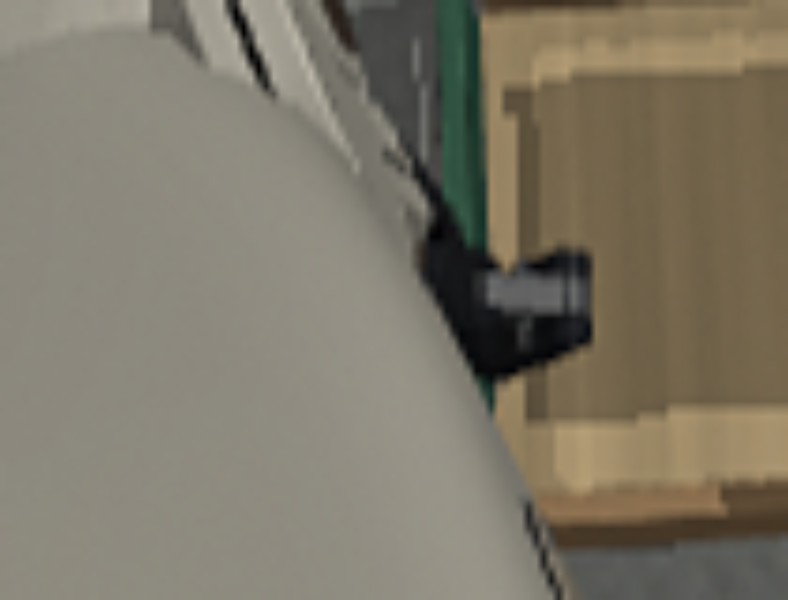

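```bash
python3 -m inch '[[-0.03,0.02,0.2,0,0,0,1],[0,0,0.2,0,0,0,1],[0,0,0.15,0,0,0,1],[0,0,0.1,0,0,0,1],[0,0,0.1,0,0,0,1],[0,0,0.1,0,0,0,1],[0,0,0,0,0,0,1],[0,0,0,0,0,0,1]]'
python3 -c "
from h import *
st();need((.472,.1827,.0867))"
```

```text
clock: 11.75
eef_pos: [0.4721, 0.1827, 0.1]
tool_rot: [0.695, 0.719, -0.0, -0.0]
ft_force: [-0.1, -1.1, -0.5]
grip_width: 0.0134
t 11.75 tcp [0.4721 0.1827 0.1   ] q [ 0.6948  0.7192 -0.     -0.    ] F [-0.1 -1.1 -0.5] w 0.0134 j [ 0.369  0.35  -0.204  1.017  0.     0.335]
tool axes x [-0.0344  0.9994 -0.    ] y [ 9.994e-01  3.440e-02 -1.000e-04] z [-1.e-04 -0.e+00 -1.e+00]
need units [ 0.   -0.01  0.53]
```

```bash
python3 -m inch '[[0,0,0.1,0,0,0,1],[0,0,0.1,0,0,0,1],[0,0,0.1,0,0,0,1],[0,0,0.1,0,0,0,1],[0,0,0.08,0,0,0,1],[0,0,0,0,0,0,1],[0,0,0,0,0,0,1],[0,0,0,0,0,0,1]]'
python3 -c "
from h import *
st()
snap('side','s9')
im=cv2.imread('pics/s9.png'); cv2.imwrite('pics/s9a.png',cv2.resize(im[180:260,200:305],None,fx=7.5,fy=7.5))"
```

```text
clock: 12.55
eef_pos: [0.4722, 0.1827, 0.0881]
tool_rot: [0.695, 0.719, 0.0, 0.0]
ft_force: [-0.1, 0.4, -0.8]
grip_width: 0.0139
t 12.55 tcp [0.4722 0.1827 0.0881] q [6.948e-01 7.192e-01 1.000e-04 0.000e+00] F [-0.1  0.4 -0.8] w 0.0139 j [ 0.369  0.363 -0.22   0.987  0.     0.335]
tool axes x [-3.440e-02  9.994e-01  1.000e-04] y [9.994e-01 3.440e-02 2.000e-04] z [ 2.e-04  1.e-04 -1.e+00]
```

View pics/s9a.png

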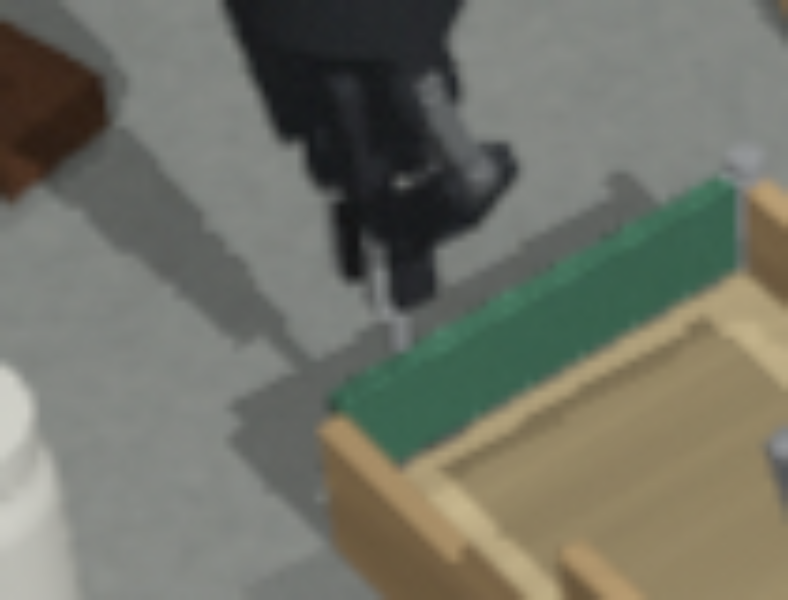

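```bash
python3 -m inch '[[0,0,0.06,0,0,0,1],[0,0,0,0,0,0,1],[0,0,0,0,0,0,0.5],[0,0,0,0,0,0,-0.3],[0,0,0,0,0,0,-1],[0,0,0,0,0,0,-1],[0,0,-0.3,0,0,0,-1],[0,0,-0.5,0,0,0,-1]]'
python3 -m inch '[[0,0,-1,0,0,0,-1],[0,0,-1,0,0,0,-1],[0,0,-1,0,0,0,-1],[0,0,-1,0,0,0,-1],[-1,0,-1,0,0,0,-1],[-1,0,-1,0,0,0,-1],[-1,0.5,0,0,0,0,-1],[-1,0.5,0,0,0,0,-1]]'
python3 -c "
from h import *
st()
snap('side','s10');snap('top','t10')
im=cv2.imread('pics/s10.png'); cv2.imwrite('pics/s10a.png',cv2.resize(im[150:270,200:360],None,fx=5,fy=5))
im=cv2.imread('pics/t10.png'); cv2.imwrite('pics/t10a.png',cv2.resize(im[170:290,200:360],None,fx=5,fy=5))"
```

```text
clock: 13.4
eef_pos: [0.4714, 0.1824, 0.1064]
tool_rot: [0.695, 0.719, -0.001, -0.0]
ft_force: [-0.2, 0.6, -0.1]
grip_width: 0.0853
clock: 14.2
eef_pos: [0.5013, 0.0829, 0.2587]
tool_rot: [0.695, 0.719, 0.002, 0.001]
ft_force: [0.5, -0.2, 0.2]
grip_width: 0.0857
t 14.2 tcp [0.5013 0.0829 0.2587] q [0.6946 0.7194 0.0015 0.0011] F [ 0.5 -0.2  0.2] w 0.0857 j [0.164 0.244 0.081 1.404 0.    0.129]
tool axes x [-3.500e-02  9.994e-01  5.000e-04] y [0.9994 0.035  0.0037] z [ 3.7e-03  6.0e-04 -1.0e+00]
```

View pics/s10a.png

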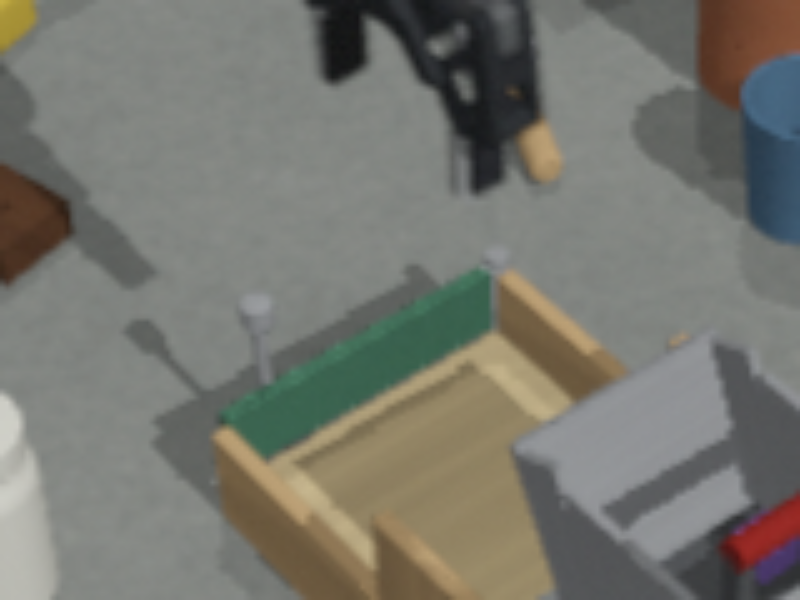

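View pics/t10a.png

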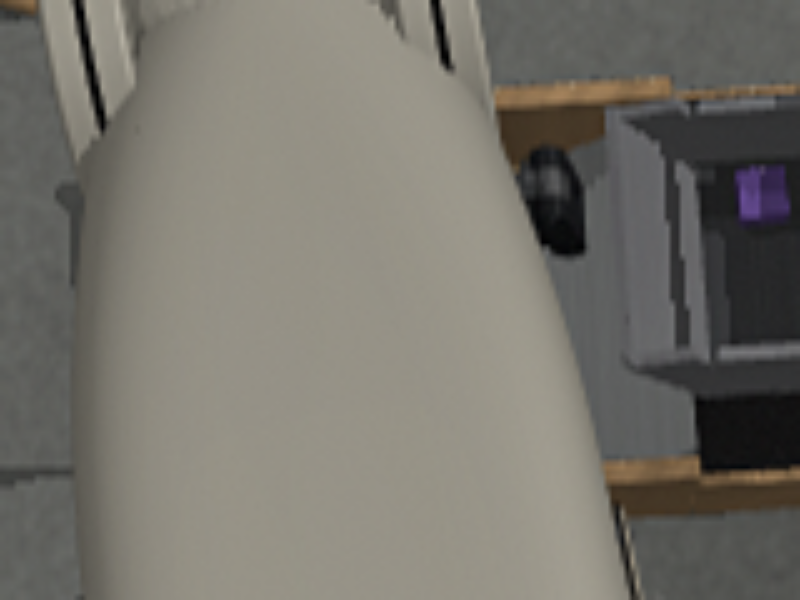

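```bash
python3 -c "
from h import *
print(proj('side',(.4721,.183,.105)))
need((.540,-.1434,.275))
r=.1665;p0=np.arctan2(.135,-.0975)
prev=np.array([-.0975,.135])
for i in range(1,31):
    th=np.radians(115*i/30); q=r*np.array([np.cos(p0-th),np.sin(p0-th)]); d=(q-prev)/.025; print(i,round(np.degrees(th)),np.round([d[0],-d[1]],2),np.round(q,3)); prev=q
"
python3 -m inch '[[-1,0.5,0,0,0,0,-1],[-1,0.5,-0.5,0,0,0,-1],[-1,0.5,-0.3,0,0,0,-1],[-1,0,0,0,0,0,-1],[-1,0,0,0,0,0,-1],[-1,0,0,0,0,0,-1],[-1,0,0,0,0,0,-1],[-0.7,0,0,0,0,0,-1]]'
python3 -c "
from h import *
st();need((.540,-.1434,.275));need_rot((-.035,1,0))"
```

```text
(np.float64(251.02313262280896), np.float64(212.89764905738008))
need units [-9.03  1.25 -0.7 ]
1 4 [ 0.37 -0.25] [-0.088  0.141]
2 8 [ 0.39 -0.22] [-0.079  0.147]
3 12 [ 0.4 -0.2] [-0.069  0.152]
4 15 [ 0.41 -0.17] [-0.058  0.156]
5 19 [ 0.42 -0.14] [-0.048  0.16 ]
6 23 [ 0.43 -0.11] [-0.037  0.162]
7 27 [ 0.44 -0.08] [-0.026  0.164]
8 31 [ 0.44 -0.05] [-0.015  0.166]
9 34 [ 0.44 -0.03] [-0.004  0.166]
10 38 [0.45 0.  ] [0.007 0.166]
11 42 [0.44 0.03] [0.018 0.165]
12 46 [0.44 0.06] [0.029 0.164]
13 50 [0.44 0.09] [0.04  0.162]
14 54 [0.43 0.12] [0.051 0.159]
15 58 [0.42 0.15] [0.061 0.155]
16 61 [0.41 0.18] [0.072 0.15 ]
17 65 [0.4  0.21] [0.082 0.145]
18 69 [0.38 0.23] [0.091 0.139]
19 73 [0.36 0.26] [0.1   0.133]
20 77 [0.35 0.28] [0.109 0.126]
21 80 [0.33 0.3 ] [0.117 0.118]
22 84 [0.31 0.32] [0.125 0.11 ]
23 88 [0.28 0.34] [0.132 0.102]
24 92 [0.26 0.36] [0.138 0.093]
25 96 [0.24 0.38] [0.144 0.083]
26 100 [0.21 0.39] [0.149 0.073]
27 104 [0.18 0.41] [0.154 0.063]
28 107 [0.16 0.42] [0.158 0.053]
29 111 [0.13 0.43] [0.161 0.042]
30 115 [0.1  0.43] [0.164 0.031]
clock: 15.1
eef_pos: [0.5444, -0.1083, 0.2768]
tool_rot: [0.695, 0.719, -0.0, -0.0]
ft_force: [-0.0, 0.5, -0.3]
grip_width: 0.0855
t 15.1 tcp [ 0.5444 -0.1083  0.2768] q [ 6.95e-01  7.19e-01 -0.00e+00 -1.00e-04] F [-0.   0.5 -0.3] w 0.0855 j [-0.196  0.34   0.258  1.489  0.    -0.23 ]
tool axes x [-3.390e-02  9.994e-01  1.000e-04] y [ 9.994e-01  3.390e-02 -2.000e-04] z [-2.e-04  1.e-04 -1.e+00]
need units [-1.4  -0.22  0.07]
need turn [-0.0001 -0.     -0.0003]
```

```bash
python3 -m inch '[[-0.7,-0.1,0,0,0,0,-1],[-0.7,-0.12,0,0,0,0,-1],[0,0,0,0,0,0,-1],[0,0,0.6,0,0,0,-1],[0,0,0.7,0,0,0,-1],[0,0,0.7,0,0,0,-1],[0,0,0.6,0,0,0,-1],[0,0,0,0,0,0,-1]]'
python3 -c "
from h import *
st();need((.540,-.1434,.211))
snap('side','s11')
im=cv2.imread('pics/s11.png'); cv2.imwrite('pics/s11a.png',cv2.resize(im[190:310,280:440],None,fx=5,fy=5))"
```

```text
clock: 15.9
eef_pos: [0.5389, -0.1409, 0.2094]
tool_rot: [0.694, 0.72, -0.001, -0.002]
ft_force: [0.3, -0.6, 0.0]
grip_width: 0.0856
t 15.9 tcp [ 0.5389 -0.1409  0.2094] q [ 0.6944  0.7196 -0.001  -0.0024] F [ 0.3 -0.6  0. ] w 0.0856 j [-2.560e-01  3.680e-01  1.240e-01  1.332e+00  1.000e-03 -2.920e-01]
tool axes x [-0.0356  0.9994  0.002 ] y [ 0.9994  0.0356 -0.0047] z [-0.0048  0.0018 -1.    ]
need units [-0.1   0.04 -0.07]
```

View pics/s11a.png

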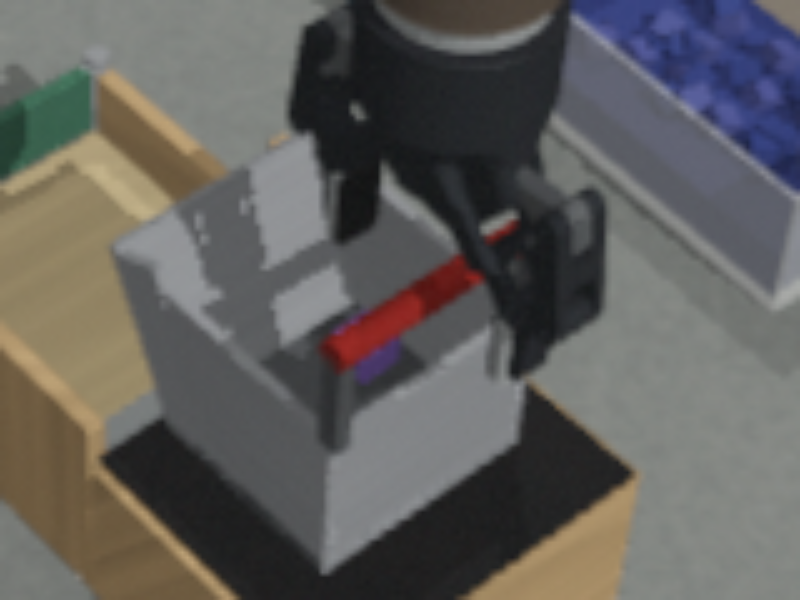

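```bash
python3 -m inch '[[-0.08,0.03,-0.07,0,0,0,-1],[0,0,0,0,0,0,-0.5],[0,0,0,0,0,0,0],[0,0,0,0,0,0,0.4],[0,0,0,0,0,0,0.7],[0,0,0,0,0,0,1],[0,0,0,0,0,0,1],[0,0,0,0,0,0,1]]'
python3 -c "
from h import *
st();need_rot((-.035,1,0))"
```

```text
clock: 16.75
eef_pos: [0.5411, -0.1431, 0.2137]
tool_rot: [0.694, 0.72, 0.001, -0.001]
ft_force: [-1.3, 4.2, 3.0]
grip_width: 0.0116
t 16.75 tcp [ 0.5411 -0.1431  0.2137] q [ 0.6944  0.7196  0.0012 -0.0009] F [-1.3  4.2  3. ] w 0.0116 j [-0.26   0.368  0.135  1.339  0.003 -0.296]
tool axes x [-0.0356  0.9994  0.003 ] y [9.994e-01 3.560e-02 4.000e-04] z [ 3.e-04  3.e-03 -1.e+00]
need turn [ 0.0001 -0.0009  0.0002]
```

```bash
python3 -m inch '[[0.18,0,-0.13,0,0,0,1],[0.19,0,-0.12,0,0,0,1],[0.19,0,-0.11,0,0,0,1],[0.2,0,-0.11,0,0,0,1],[0.4,0,-0.2,0,0,0,1],[0.41,0,-0.17,0,0,0,1],[0.42,0,-0.14,0,0,0,1],[0,0,0,0,0,0,1]]'
python3 -c "
from h import *
st()
p=np.array(bot.get_obs()['eef_pos'])-[.5411,-.1431,.2137]; print(p)
snap('side','s12')
im=cv2.imread('pics/s12.png'); cv2.imwrite('pics/s12a.png',cv2.resize(im[190:310,280:440],None,fx=5,fy=5))"
```

```text
clock: 17.55
eef_pos: [0.5394, -0.0946, 0.2396]
tool_rot: [0.695, 0.719, -0.0, 0.001]
ft_force: [-2.1, -6.1, 2.2]
grip_width: 0.0117
t 17.55 tcp [ 0.5394 -0.0946  0.2396] q [ 6.945e-01  7.194e-01 -1.000e-04  1.100e-03] F [-2.1 -6.1  2.2] w 0.0117 j [-1.730e-01  3.310e-01  1.500e-01  1.388e+00 -1.000e-03 -2.080e-01]
tool axes x [-0.0352  0.9994 -0.0016] y [0.9994 0.0352 0.0014] z [ 0.0014 -0.0016 -1.    ]
[-0.00173406  0.04850185  0.02591173]
```

View pics/s12a.png

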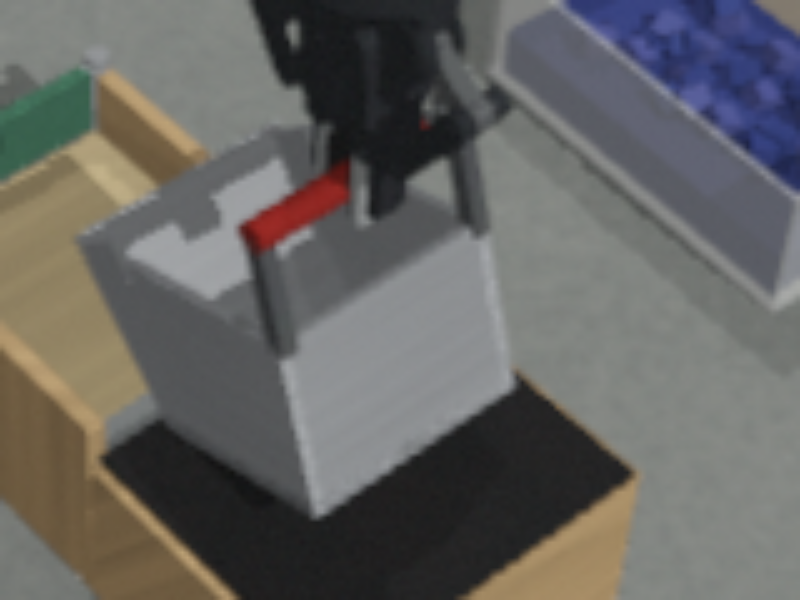

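```bash
python3 -m inch '[[0.43,0,-0.09,0,0,0,1],[0.44,0,-0.07,0,0,0,1],[0.44,0,-0.05,0,0,0,1],[0.44,0,-0.03,0,0,0,1],[0.45,0,0,0,0,0,1],[0.44,0,0.03,0,0,0,1],[0.44,0,0.06,0,0,0,1],[0,0,0,0,0,0,1]]'
python3 -c "
from h import *
st()
p=np.array(bot.get_obs()['eef_pos'])-[.5411,-.1431,.2137]+[0,-.0975,.135]; print(p)
snap('side','s13')
im=cv2.imread('pics/s13.png'); cv2.imwrite('pics/s13a.png',cv2.resize(im[170:310,250:437],None,fx=4.2,fy=4.2))"
```

```text
clock: 18.4
eef_pos: [0.5374, -0.0163, 0.2446]
tool_rot: [0.694, 0.72, 0.002, 0.001]
ft_force: [-2.6, -1.5, 7.8]
grip_width: 0.0117
t 18.4 tcp [ 0.5374 -0.0163  0.2446] q [0.6945 0.7195 0.0023 0.0009] F [-2.6 -1.5  7.8] w 0.0117 j [-0.032  0.307  0.129  1.388  0.002 -0.067]
tool axes x [-0.0355  0.9994  0.0019] y [0.9994 0.0355 0.0046] z [ 0.0045  0.0021 -1.    ]
[-0.00373298  0.02926381  0.16586971]
```

View pics/s13a.png

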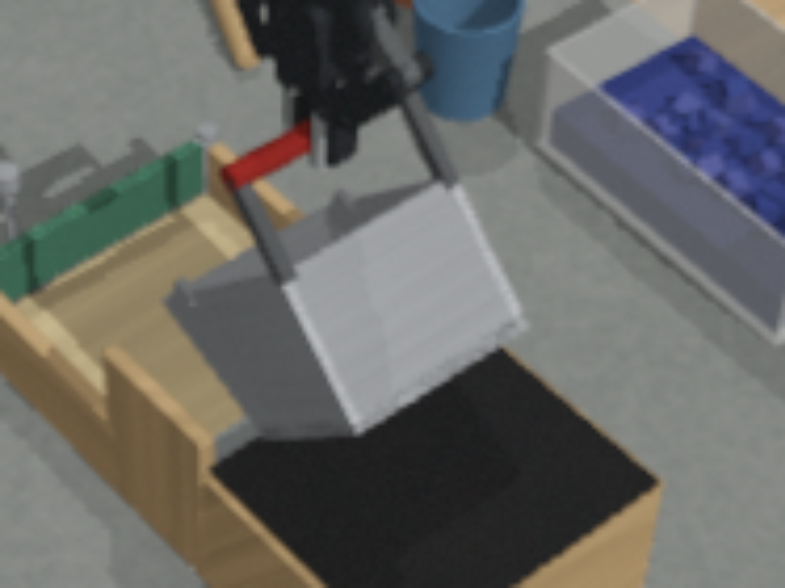

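```bash
python3 -m inch '[[0.44,0,0.09,0,0,0,1],[0.43,0,0.12,0,0,0,1],[0.42,0,0.15,0,0,0,1],[0.41,0,0.18,0,0,0,1],[0.4,0,0.2,0,0,0,1],[0.38,0,0.23,0,0,0,1],[0.36,0,0.26,0,0,0,1],[0.35,0,0.28,0,0,0,1]]'
python3 -c "
from h import *
st()
p=np.array(bot.get_obs()['eef_pos'])-[.5411,-.1431,.2137]+[0,-.0975,.135]; print(p)
snap('side','s14')
im=cv2.imread('pics/s14.png'); cv2.imwrite('pics/s14a.png',cv2.resize(im[170:310,250:437],None,fx=4.2,fy=4.2))"
```

```text
clock: 19.25
eef_pos: [0.5349, 0.0636, 0.206]
tool_rot: [0.695, 0.719, 0.003, 0.0]
ft_force: [-1.3, 0.1, 2.9]
grip_width: 0.0119
t 19.25 tcp [0.5349 0.0636 0.206 ] q [6.946e-01 7.194e-01 2.500e-03 2.000e-04] F [-1.3  0.1  2.9] w 0.0119 j [0.117 0.325 0.054 1.295 0.003 0.082]
tool axes x [-0.035   0.9994  0.0032] y [0.9994 0.035  0.0039] z [ 0.0038  0.0034 -1.    ]
[-0.00624678  0.10924136  0.12728358]
```

View pics/s14a.png

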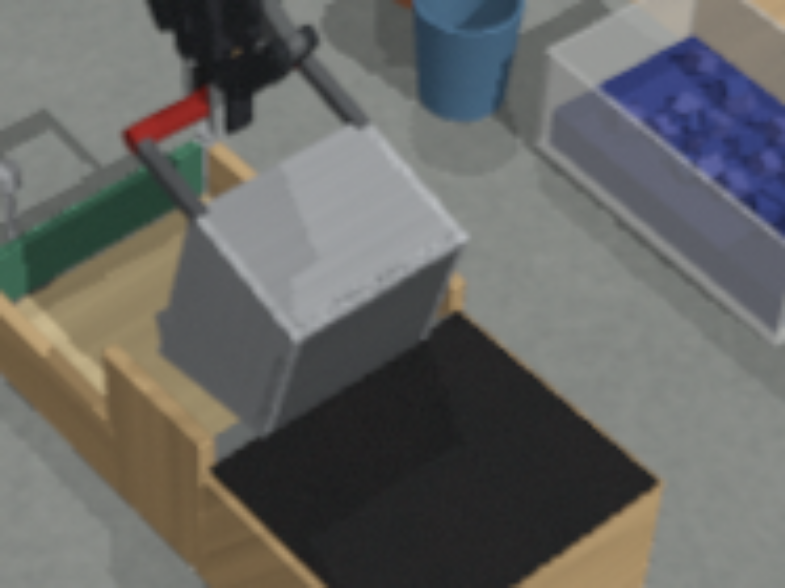

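```bash
python3 -m inch '[[0.33,0,0.3,0,0,0,1],[0.31,0,0.32,0,0,0,1],[0.28,0,0.34,0,0,0,1],[0.26,0,0.36,0,0,0,1],[0.24,0,0.38,0,0,0,1],[0.21,0,0.39,0,0,0,1],[0.18,0,0.41,0,0,0,1],[0.16,0,0.42,0,0,0,1]]'
python3 -m inch '[[0.06,0,0.21,0,0,0,1],[0.06,0,0.21,0,0,0,1],[0,0,0,0,0,0,1],[0,0,0,0,0,0,1],[0,0,0,0,0,0,1],[0,0,0,0,0,0,1],[0,0,0,0,0,0,1],[0,0,0,0,0,0,1]]'
python3 -c "
from h import *
st()
p=np.array(bot.get_obs()['eef_pos'])-[.5411,-.1431,.2137]+[0,-.0975,.135]; print(p)
snap('side','s15')
im=cv2.imread('pics/s15.png'); cv2.imwrite('pics/s15a.png',cv2.resize(im[170:310,220:407],None,fx=4.2,fy=4.2))"
```

```text
clock: 20.1
eef_pos: [0.5328, 0.1152, 0.1318]
tool_rot: [0.694, 0.72, 0.004, -0.002]
ft_force: [-1.9, 10.2, 5.1]
grip_width: 0.0118
clock: 20.9
eef_pos: [0.5324, 0.1187, 0.1212]
tool_rot: [0.694, 0.72, 0.004, -0.003]
ft_force: [-2.0, 11.3, 2.1]
grip_width: 0.0122
t 20.9 tcp [0.5324 0.1187 0.1212] q [ 0.6937  0.7202  0.0037 -0.0031] F [-2.  11.3  2.1] w 0.0122 j [ 0.214  0.398 -0.069  1.1    0.009  0.177]
tool axes x [-0.0375  0.9993  0.0096] y [0.9993 0.0374 0.0011] z [ 7.0e-04  9.6e-03 -1.0e+00]
[-0.00865622  0.1643206   0.04248966]
```

View pics/s15a.png

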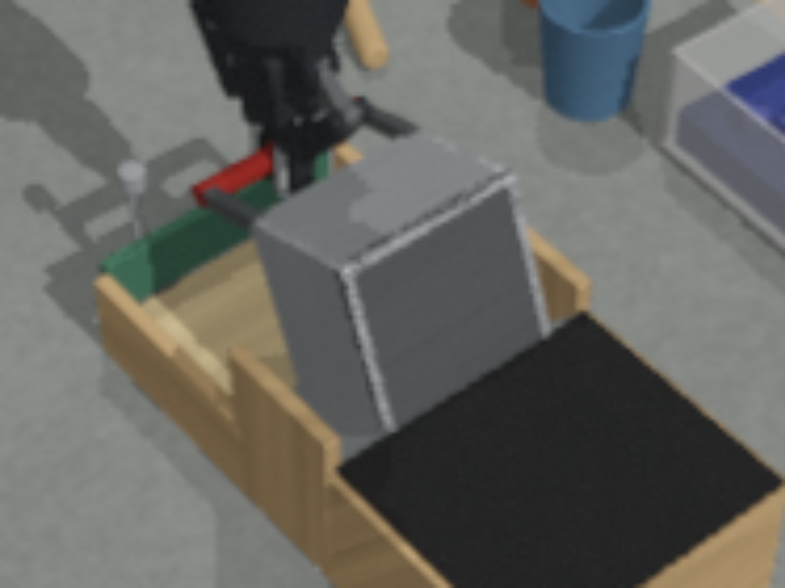

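```bash
python3 -m inch '[[0.02,0,0.2,0,0,0,1],[0,0,0.1,0,0,0,1],[0,0,0,0,0,0,1],[0,0,0,0,0,0,1],[0,0,0,0,0,0,1],[0,0,0,0,0,0,1],[0,0,-0.15,0,0,0,1],[0,0,-0.15,0,0,0,1]]'
python3 -c "
from h import *
st()
p=np.array(bot.get_obs()['eef_pos'])-[.5411,-.1431,.2137]+[0,-.0975,.135]; print(p)
snap('top','t15')
im=cv2.imread('pics/t15.png'); cv2.imwrite('pics/t15a.png',cv2.resize(im[170:290,200:360],None,fx=5,fy=5))"
```

```text
clock: 21.75
eef_pos: [0.5323, 0.119, 0.1204]
tool_rot: [0.694, 0.72, 0.003, -0.003]
ft_force: [0.9, 7.8, -2.9]
grip_width: 0.0121
t 21.75 tcp [0.5323 0.119  0.1204] q [ 0.6937  0.7202  0.0032 -0.0032] F [ 0.9  7.8 -2.9] w 0.0121 j [ 0.215  0.4   -0.069  1.1    0.009  0.178]
tool axes x [-0.0375  0.9993  0.009 ] y [9.993e-01 3.750e-02 2.000e-04] z [-2.e-04  9.e-03 -1.e+00]
[-0.00882276  0.16459615  0.04167047]
```

View pics/t15a.png

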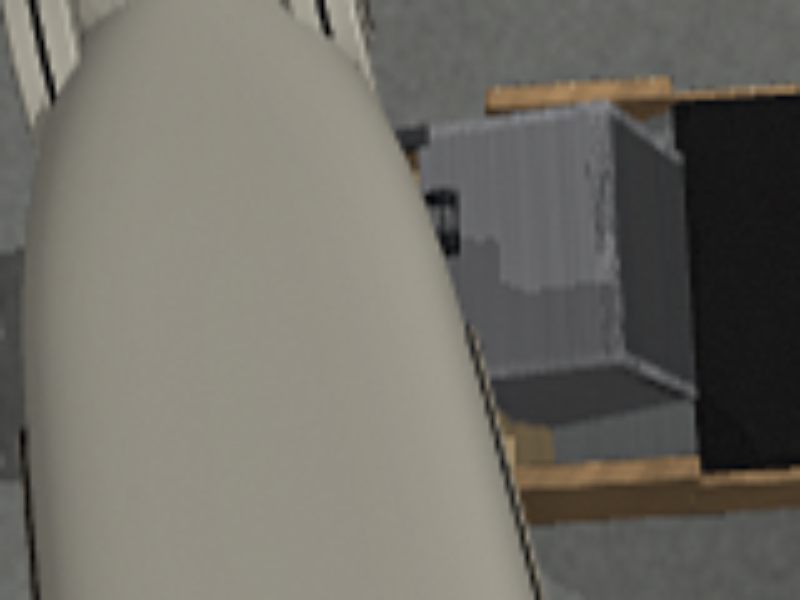

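```bash
python3 -m inch '[[-0.1,0,-0.4,0,0,0,1],[-0.16,0,-0.42,0,0,0,1],[-0.18,0,-0.41,0,0,0,1],[-0.21,0,-0.39,0,0,0,1],[-0.24,0,-0.38,0,0,0,1],[-0.26,0,-0.36,0,0,0,1],[-0.28,0,-0.34,0,0,0,1],[-0.31,0,-0.32,0,0,0,1]]'
python3 -c "
from h import *
st()
p=np.array(bot.get_obs()['eef_pos'])-[.5411,-.1431,.2137]+[0,-.0975,.135]; print(p,np.hypot(p[1],p[2]),np.hypot(p[1]-.003,p[2]))
snap('side','s16')
im=cv2.imread('pics/s16.png'); cv2.imwrite('pics/s16a.png',cv2.resize(im[170:310,220:407],None,fx=4.2,fy=4.2))"
```

```text
clock: 22.6
eef_pos: [0.5336, 0.0742, 0.1963]
tool_rot: [0.694, 0.72, 0.003, -0.003]
ft_force: [-0.6, 7.6, 3.4]
grip_width: 0.0117
t 22.6 tcp [0.5336 0.0742 0.1963] q [ 0.6941  0.7198  0.0027 -0.0028] F [-0.6  7.6  3.4] w 0.0117 j [0.134 0.333 0.04  1.276 0.008 0.097]
tool axes x [-0.0363  0.9993  0.0077] y [9.993e-01 3.630e-02 1.000e-04] z [-2.0e-04  7.7e-03 -1.0e+00]
[-0.00745897  0.11975195  0.1176461 ] 0.16787237355733348 0.1657456549173246
```

View pics/s16a.png

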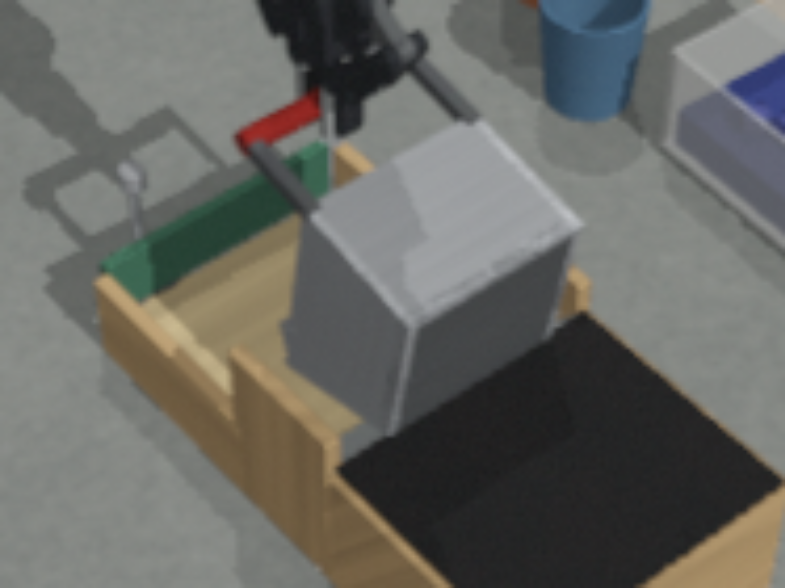

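```bash
python3 -m inch '[[-0.33,0,-0.3,0,0,0,1],[-0.35,0,-0.28,0,0,0,1],[-0.36,0,-0.26,0,0,0,1],[-0.38,0,-0.23,0,0,0,1],[-0.4,0,-0.2,0,0,0,1],[-0.41,0,-0.18,0,0,0,1],[-0.42,0,-0.15,0,0,0,1],[-0.43,0,-0.12,0,0,0,1]]'
python3 -m inch '[[-0.44,0,-0.09,0,0,0,1],[-0.44,0,-0.06,0,0,0,1],[-0.44,0,-0.03,0,0,0,1],[-0.45,0,0,0,0,0,1],[-0.44,0,0.03,0,0,0,1],[-0.44,0,0.05,0,0,0,1],[-0.44,0,0.08,0,0,0,1],[0,0,0,0,0,0,1]]'
python3 -c "
from h import *
st()
p=np.array(bot.get_obs()['eef_pos'])-[.5411,-.1431,.2137]+[0,-.0975,.135]; print(p,np.hypot(p[1],p[2]),np.hypot(p[1]-.003,p[2]))
snap('side','s17')
im=cv2.imread('pics/s17.png'); cv2.imwrite('pics/s17a.png',cv2.resize(im[170:310,220:407],None,fx=4.2,fy=4.2))"
```

```text
clock: 23.45
eef_pos: [0.5369, -0.0044, 0.2406]
tool_rot: [0.694, 0.72, 0.002, -0.0]
ft_force: [-1.6, 3.3, 4.7]
grip_width: 0.0114
clock: 24.25
eef_pos: [0.5392, -0.0857, 0.2388]
tool_rot: [0.696, 0.718, -0.001, 0.001]
ft_force: [0.2, -4.0, 3.4]
grip_width: 0.012
t 24.25 tcp [ 0.5392 -0.0857  0.2388] q [ 0.6957  0.7184 -0.0009  0.0008] F [ 0.2 -4.   3.4] w 0.012 j [-0.156  0.329  0.146  1.387 -0.002 -0.188]
tool axes x [-0.0321  0.9995 -0.0024] y [ 9.995e-01  3.210e-02 -3.000e-04] z [-2.0e-04 -2.4e-03 -1.0e+00]
[-0.00192249 -0.04005018  0.16014253] 0.16507467390380468 0.16582807075130623
```

View pics/s17a.png

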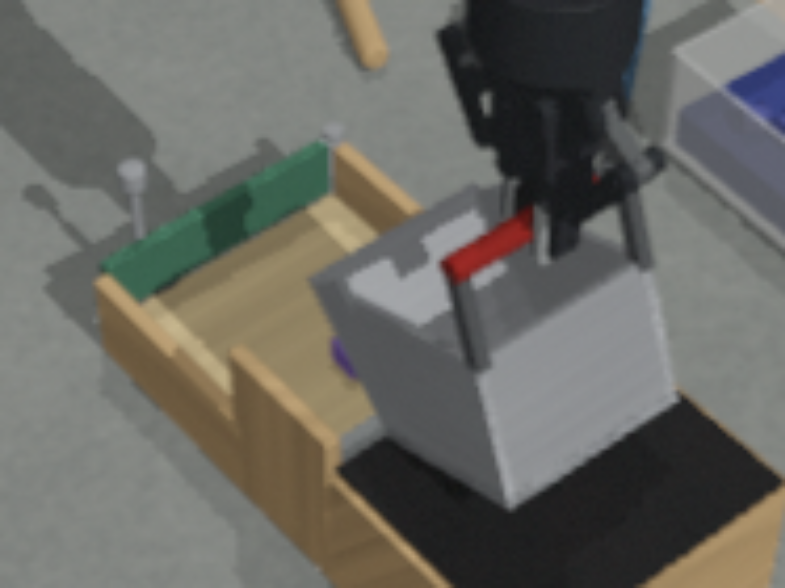

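```bash
python3 -m inch '[[-0.42,0,0.13,0,0,0,1],[-0.41,0,0.16,0,0,0,1],[-0.4,0,0.19,0,0,0,1],[-0.38,0,0.22,0,0,0,1],[-0.3,0,0.18,0,0,0,1],[-0.2,0,0.13,0,0,0,1],[-0.1,0,0.08,0,0,0,1],[0,0,0,0,0,0,1]]'
python3 -c "
from h import *
st()
p=np.array(bot.get_obs()['eef_pos'])-[.5411,-.1431,.2137]+[0,-.0975,.135]; print(p,np.hypot(p[1],p[2]),np.hypot(p[1]-.003,p[2]))
snap('side','s18')
im=cv2.imread('pics/s18.png'); cv2.imwrite('pics/s18a.png',cv2.resize(im[190:330,250:437],None,fx=4.2,fy=4.2))"
```

```text
clock: 25.1
eef_pos: [0.541, -0.1384, 0.2115]
tool_rot: [0.695, 0.719, -0.0, -0.0]
ft_force: [1.6, -1.9, -3.1]
grip_width: 0.0118
t 25.1 tcp [ 0.541  -0.1384  0.2115] q [ 6.949e-01  7.191e-01 -0.000e+00 -3.000e-04] F [ 1.6 -1.9 -3.1] w 0.0118 j [-0.251  0.366  0.127  1.332  0.    -0.285]
tool axes x [-3.430e-02  9.994e-01  4.000e-04] y [ 9.994e-01  3.430e-02 -5.000e-04] z [-6.e-04  4.e-04 -1.e+00]
[-0.00014698 -0.09279768  0.13281955] 0.1620260573169687 0.16376272272301134
```

View pics/s18a.png

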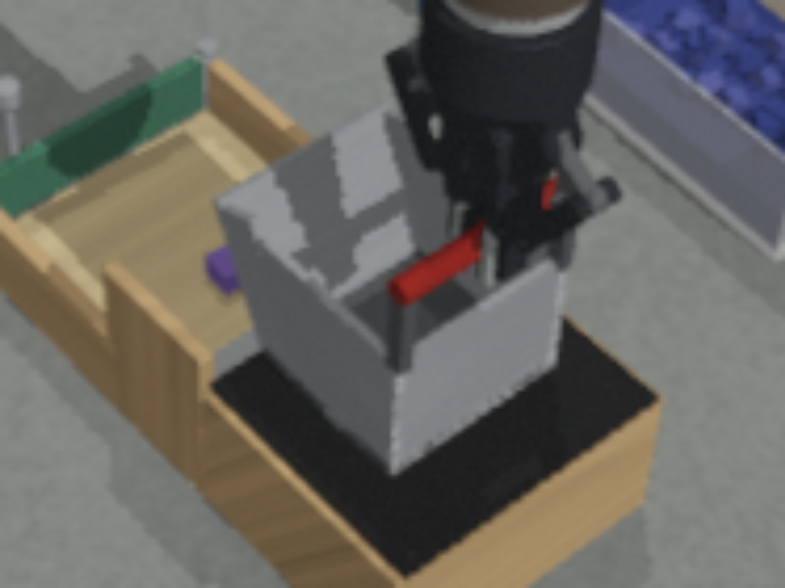

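```bash
python3 -m inch '[[0,0,0,0,0,0,0.7],[0,0,0,0,0,0,0.2],[0,0,0,0,0,0,-0.5],[0,0,0,0,0,0,-1],[0,0,0,0,0,0,-1],[0,0,-0.6,0,0,0,-1],[0,0,-0.8,0,0,0,-1],[0,0,-1,0,0,0,-1]]'
python3 -m inch '[[0,0,-0.6,0,0,0,-1],[-1,0,0,0,0,0,-1],[-1,0,0,0,0,0,-1],[-1,0,0,0,0,0,-1],[-1,0,0,0,0,0,-1],[-1,-0.5,0,0,0,0,-1],[-1,-1,0,0,0,0,-1],[-1,-1,0,0,0,0,-1]]'
python3 -c "
from h import *
st()
snap('side','s19');snap('top','t19')
im=cv2.imread('pics/s19.png'); cv2.imwrite('pics/s19a.png',cv2.resize(im[190:340,230:430],None,fx=4,fy=4))"
```

```text
clock: 25.95
eef_pos: [0.5403, -0.1381, 0.2719]
tool_rot: [0.695, 0.719, -0.001, -0.001]
ft_force: [0.4, 0.4, 0.4]
grip_width: 0.0856
clock: 26.75
eef_pos: [0.4839, -0.3162, 0.2867]
tool_rot: [0.695, 0.719, -0.0, -0.0]
ft_force: [0.5, -0.8, -0.1]
grip_width: 0.0854
t 26.75 tcp [ 0.4839 -0.3162  0.2867] q [ 6.946e-01  7.194e-01 -1.000e-04 -3.000e-04] F [ 0.5 -0.8 -0.1] w 0.0854 j [-0.579  0.388  0.354  1.536 -0.    -0.614]
tool axes x [-3.520e-02  9.994e-01  3.000e-04] y [ 9.994e-01  3.520e-02 -5.000e-04] z [-5.e-04  3.e-04 -1.e+00]
```

View pics/s19a.png

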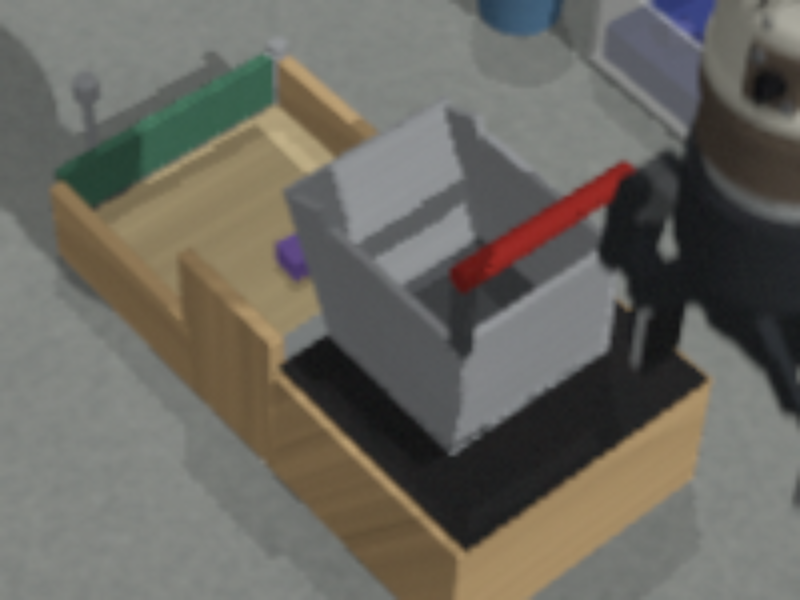

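View pics/t19.png

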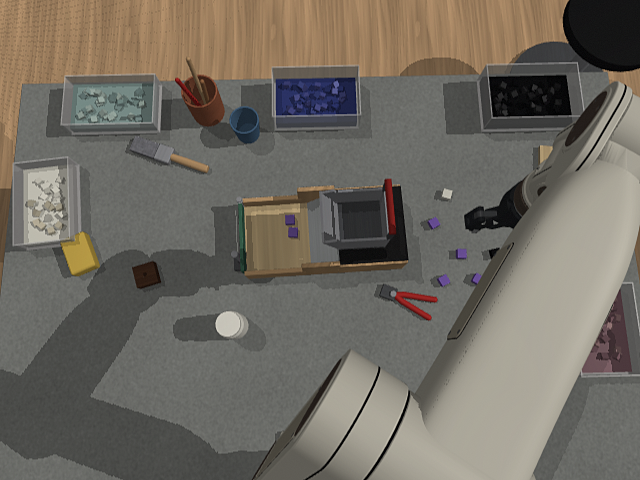

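```bash
cat >> h.py <<'E'
def tiles(tag,box=(410,180,520,300)):
    im=cv2.imread(f'pics/{tag}.png'); x0,y0,x1,y1=box
    h=cv2.cvtColor(im,cv2.COLOR_BGR2HSV); m=cv2.inRange(h,(122,80,60),(145,255,255)); mm=np.zeros_like(m); mm[y0:y1,x0:x1]=m[y0:y1,x0:x1]
    n,l,s,c=cv2.connectedComponentsWithStats(mm)
    for i in range(1,n):
        if s[i,4]<15: continue
        ys,xs=np.nonzero(l==i)
        P=np.array([w('top',tag,x,y,.016)[:2] for x,y in zip(xs,ys)],np.float32)
        r=cv2.minAreaRect(P*1000)
        print('tile px',np.round(c[i],1),'area',s[i,4],'xy',np.round(P.mean(0),4),'rect',np.round(r[0],1),np.round(r[1],1),'yaw',round(r[2],1))
E
python3 -c "
from h import *
tiles('t0');print();tiles('t19')
im=cv2.imread('pics/t0.png');cv2.imwrite('pics/t0f.png',cv2.resize(im[210:300,420:500],None,fx=6.6,fy=6.6,interpolation=cv2.INTER_CUBIC))"
```

```text
tile px [433.3 222.7] area 94 xy [ 0.5549 -0.2722] rect [ 554.8 -271.9] [22.5 24.9] yaw 22.6
tile px [460.9 253.5] area 101 xy [ 0.4797 -0.3317] rect [ 479.6 -331.7] [23.9 21.4] yaw 88.8
tile px [477.2 278.7] area 100 xy [ 0.4196 -0.3648] rect [ 419.3 -364.9] [23.5 23.7] yaw 58.0
tile px [443.3 280. ] area 99 xy [ 0.4183 -0.286 ] rect [ 418.  -285.7] [21.4 25.1] yaw 24.9

tile px [433.2 222.7] area 95 xy [ 0.5549 -0.2721] rect [ 554.8 -271.9] [22.5 24.9] yaw 22.6
tile px [460.9 253.5] area 102 xy [ 0.4795 -0.3317] rect [ 479.6 -331.7] [23.9 21.4] yaw 88.8
tile px [475.8 278. ] area 68 xy [ 0.4214 -0.3615] rect [ 421.5 -361.6] [15.2 23.6] yaw 59.6
tile px [443.3 280. ] area 99 xy [ 0.4183 -0.286 ] rect [ 418.  -285.7] [21.4 25.1] yaw 24.9
```

View pics/t0f.png

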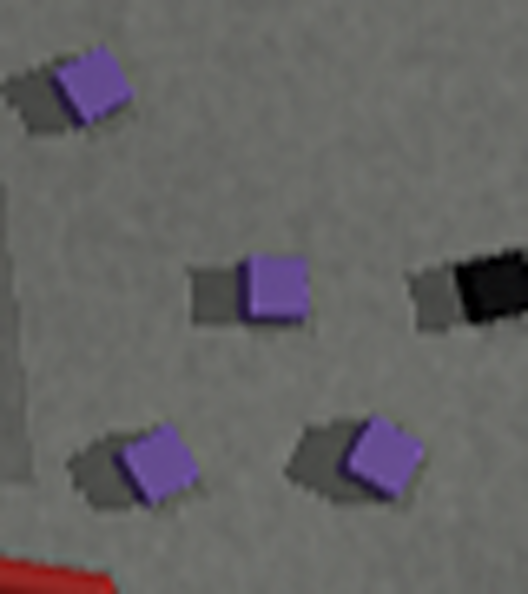

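```bash
python3 -c "
from h import *
need((.4793,-.3328,.03))"
python3 -m inch '[[-0.3,-0.1,1,0,0,0,-0.2],[-0.37,-0.1,1,0,0,0,-0.2],[0,0,1,0,0,0,-0.2],[0,0,1,0,0,0,-0.2],[0,0,1,0,0,0,-0.2],[0,0,1,0,0,0,-0.2],[0,0,1,0,0,0,-0.2],[0,0,1,0,0,0,-0.2]]'
python3 -m inch '[[0,0,1,0,0,0,-0.2],[0,0,0.8,0,0,0,-0.2],[0,0,0.4,0,0,0,-0.2],[0,0,0,0,0,0,-0.2],[0,0,0,0,0,0,-0.2],[0,0,0,0,0,0,-0.2],[0,0,0,0,0,0,-0.2],[0,0,0,0,0,0,-0.2]]'
python3 -c "
from h import *
st();need((.4793,-.3328,.004))
snap('side','s20')
im=cv2.imread('pics/s20.png'); cv2.imwrite('pics/s20a.png',cv2.resize(im[310:450,310:497],None,fx=4.2,fy=4.2))"
```

```text
need units [-0.57 -0.11 10.29]
clock: 27.65
eef_pos: [0.4807, -0.3316, 0.0862]
tool_rot: [0.695, 0.719, 0.0, 0.0]
ft_force: [0.0, -0.1, -0.7]
grip_width: 0.0515
clock: 28.45
eef_pos: [0.4806, -0.3327, 0.033]
tool_rot: [0.695, 0.719, 0.0, 0.001]
ft_force: [0.1, 0.6, 0.7]
grip_width: 0.0515
t 28.45 tcp [ 0.4806 -0.3327  0.033 ] q [6.948e-01 7.192e-01 1.000e-04 9.000e-04] F [0.1 0.6 0.7] w 0.0515 j [-0.605  0.558 -0.064  0.948 -0.    -0.64 ]
tool axes x [-0.0344  0.9994 -0.0011] y [0.9994 0.0344 0.0014] z [ 0.0014 -0.001  -1.    ]
need units [ 0.   -0.06  1.16]
```

View pics/s20a.png

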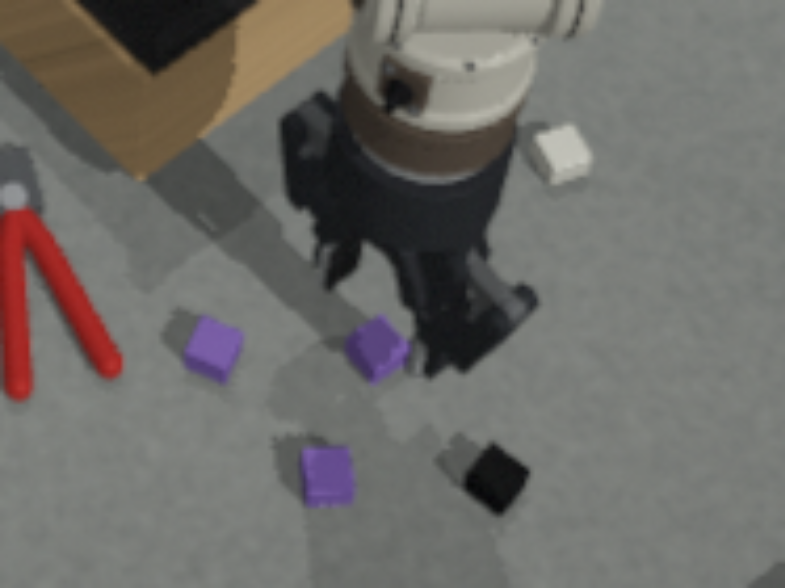

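```bash
python3 -m inch '[[0,-0.05,0.5,0,0,0,-0.2],[0,0,0.45,0,0,0,-0.2],[0,0,0.17,0,0,0,-0.2],[0,0,0,0,0,0,-0.2],[0,0,0,0,0,0,0.3],[0,0,0,0,0,0,1],[0,0,0,0,0,0,1],[0,0,0,0,0,0,1]]'
python3 -m inch '[[0,0,0,0,0,0,1],[0,0,-0.6,0,0,0,1],[0,0,-1,0,0,0,1],[0,0,-1,0,0,0,1],[0,0,-1,0,0,0,1],[0,0,-1,0,0,0,1],[0,0,-1,0,0,0,1],[0,0,-1,0,0,0,1]]'
python3 -c "
from h import *
st();need((.52,.13,.27))"
```

```text
clock: 29.3
eef_pos: [0.4793, -0.3327, 0.0046]
tool_rot: [0.695, 0.719, 0.0, 0.001]
ft_force: [-0.4, -0.6, 1.7]
grip_width: 0.0202
clock: 30.1
eef_pos: [0.4786, -0.3322, 0.1699]
tool_rot: [0.695, 0.719, -0.0, -0.0]
ft_force: [1.1, 0.2, -0.3]
grip_width: 0.0202
t 30.1 tcp [ 0.4786 -0.3322  0.1699] q [ 6.948e-01  7.192e-01 -0.000e+00 -2.000e-04] F [ 1.1  0.2 -0.3] w 0.0202 j [-0.607  0.435  0.122  1.258  0.    -0.641]
tool axes x [-3.450e-02  9.994e-01  3.000e-04] y [ 9.994e-01  3.450e-02 -3.000e-04] z [-3.e-04  3.e-04 -1.e+00]
need units [18.42  2.29 -4.  ]
```

```bash
python3 -m inch '[[0,0,-1,0,0,0,1],[0,0,-1,0,0,0,1],[0,0,-1,0,0,0,1],[0.5,0,-0.8,0,0,0,1],[1,0,0,0,0,0,1],[1,0,0,0,0,0,1],[1,0,0,0,0,0,1],[1,0,0,0,0,0,1]]'
python3 -m inch '[[1,0.3,0,0,0,0,1],[1,0.3,0,0,0,0,1],[1,0.3,0,0,0,0,1],[1,0.3,0,0,0,0,1],[1,0.3,0,0,0,0,1],[1,0.3,0,0,0,0,1],[1,0.3,0,0,0,0,1],[1,0,0,0,0,0,1]]'
python3 -c "
from h import *
st();need((.574,.122,.03))"
```

```text
clock: 30.9
eef_pos: [0.4747, -0.2189, 0.2639]
tool_rot: [0.695, 0.719, -0.0, -0.0]
ft_force: [0.0, 0.3, 0.2]
grip_width: 0.0201
clock: 31.7
eef_pos: [0.521, -0.0171, 0.2637]
tool_rot: [0.695, 0.719, -0.0, -0.0]
ft_force: [-0.3, 0.3, 0.3]
grip_width: 0.0202
t 31.7 tcp [ 0.521  -0.0171  0.2637] q [ 6.948e-01  7.192e-01 -0.000e+00 -1.000e-04] F [-0.3  0.3  0.3] w 0.0202 j [-0.033  0.272  0.131  1.43   0.    -0.067]
tool axes x [-3.460e-02  9.994e-01  1.000e-04] y [ 9.994e-01  3.460e-02 -1.000e-04] z [-1.e-04  1.e-04 -1.e+00]
need units [5.49 2.31 9.35]
```

```bash
python3 -m inch '[[1,0.5,0,0,0,0,1],[1,0.5,0,0,0,0,1],[1,0.5,0,0,0,0,1],[1,0.5,0,0,0,0,1],[1,0.2,0,0,0,0,1],[0.4,0,0.5,0,0,0,1],[0,0,1,0,0,0,1],[0,0,1,0,0,0,1]]'
python3 -m inch '[[0,0,1,0,0,0,1],[0,0,1,0,0,0,1],[0,0,1,0,0,0,1],[0,0,1,0,0,0,1],[0,0,1,0,0,0,1],[0,0,0.8,0,0,0,1],[0,0,0,0,0,0,1],[0,0,0,0,0,0,1]]'
python3 -c "
from h import *
st();need((.574,.122,.026))
snap('side','s21')
im=cv2.imread('pics/s21.png'); cv2.imwrite('pics/s21a.png',cv2.resize(im[170:310,220:407],None,fx=4.2,fy=4.2))"
```

```text
clock: 32.5
eef_pos: [0.5704, 0.1186, 0.2002]
tool_rot: [0.695, 0.719, -0.0, 0.0]
ft_force: [-0.1, -0.2, 0.5]
grip_width: 0.0202
clock: 33.3
eef_pos: [0.57, 0.1179, 0.0561]
tool_rot: [0.695, 0.719, -0.001, -0.0]
ft_force: [0.3, 0.0, 0.1]
grip_width: 0.0204
t 33.3 tcp [0.57   0.1179 0.0561] q [ 6.95e-01  7.19e-01 -8.00e-04 -4.00e-04] F [0.3 0.  0.1] w 0.0204 j [ 0.204  0.53  -0.042  1.    -0.     0.17 ]
tool axes x [-3.390e-02  9.994e-01 -5.000e-04] y [ 0.9994  0.0339 -0.0017] z [-1.7e-03 -6.0e-04 -1.0e+00]
need units [0.16 0.17 1.2 ]
```

View pics/s21a.png

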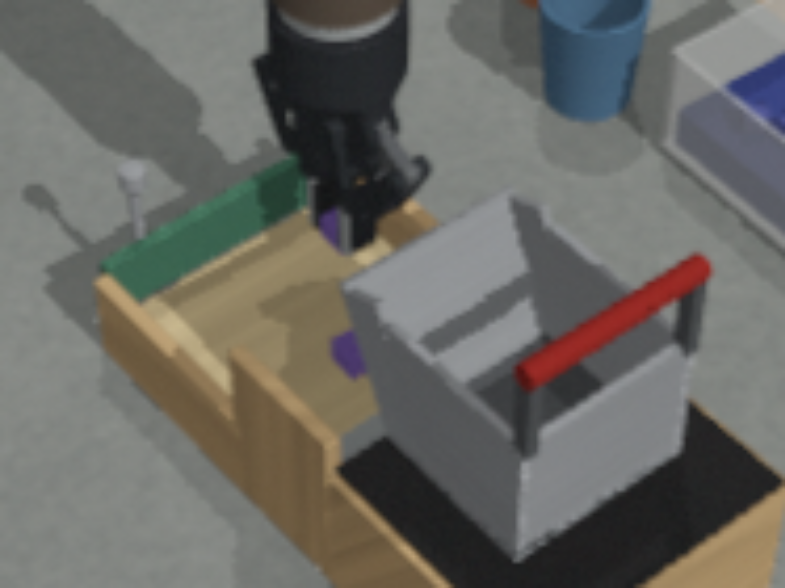

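```bash
python3 -m inch '[[0.12,0.1,0.5,0,0,0,1],[0,0,0.5,0,0,0,1],[0,0,0.15,0,0,0,1],[0,0,0,0,0,0,1],[0,0,0,0,0,0,0.4],[0,0,0,0,0,0,0.1],[0,0,0,0,0,0,0.1],[0,0,-0.5,0,0,0,0.1]]'
python3 -m inch '[[0,0,-1,0,0,0,0.1],[0,0,-1,0,0,0,0.1],[0,0,-1,0,0,0,0.1],[0,0,-1,0,0,0,0.1],[0,0,-1,0,0,0,0.1],[0,0,-1,0,0,0,0.1],[0,0,-1,0,0,0,0.1],[0,0,-1,0,0,0,0.1]]'
python3 -m inch '[[0,0,-1,0,0,0,0.1],[-0.5,0,-0.5,0,0,0,0.1],[-1,-0.3,0,0,0,0,0.1],[-1,-0.3,0,0,0,0,0.1],[-1,-0.3,0,0,0,0,0.1],[-1,-0.3,0,0,0,0,0.1],[-1,-0.3,0,0,0,0,0.1],[-1,-0.3,0,0,0,0,0.1]]'
python3 -c "
from h import *
st();need((.4179,-.2872,.15))"
```

```text
clock: 34.15
eef_pos: [0.5719, 0.1214, 0.0394]
tool_rot: [0.695, 0.719, -0.001, -0.001]
ft_force: [-0.8, 0.3, -0.2]
grip_width: 0.0386
clock: 34.95
eef_pos: [0.5732, 0.1216, 0.2429]
tool_rot: [0.695, 0.719, 0.001, 0.0]
ft_force: [0.1, 0.9, -0.2]
grip_width: 0.0384
clock: 35.75
eef_pos: [0.533, -0.0441, 0.278]
tool_rot: [0.695, 0.719, -0.0, 0.0]
ft_force: [0.2, -0.2, 0.4]
grip_width: 0.0383
t 35.75 tcp [ 0.533  -0.0441  0.278 ] q [ 6.95e-01  7.19e-01 -2.00e-04  1.00e-04] F [ 0.2 -0.2  0.4] w 0.0383 j [-0.082  0.297  0.202  1.475 -0.    -0.116]
tool axes x [-3.390e-02  9.994e-01 -4.000e-04] y [ 9.994e-01  3.390e-02 -2.000e-04] z [-2.e-04 -4.e-04 -1.e+00]
need units [-9.56 -4.93  5.12]
```

```bash
python3 -m inch '[[-1,-0.6,0,0,0,0,0.1],[-1,-0.6,0,0,0,0,0.1],[-1,-0.6,0,0,0,0,0.1],[-1,-0.6,0,0,0,0,0.1],[-1,-0.6,0,0,0,0,0.1],[-1,-0.6,0,0,0,0,0.1],[-1,-0.6,0,0,0,0,0.1],[-1,-0.6,0,0,0,0,0.1]]'
python3 -m inch '[[-1,-0.1,0.5,0,0,0,0.1],[-0.5,0,1,0,0,0,0.1],[0,0,1,0,0,0,0.1],[0,0,1,0,0,0,0.1],[0,0,1,0,0,-0.0407,0.1],[0,0,0.5,0,0,-0.0407,0.1],[0,0,0,0,0,-0.0407,0.1],[0,0,0,0,0,0,0.1]]'
python3 -c "
from h import *
st();need((.4179,-.2872,.03));need_rot((np.cos(np.radians(114)),np.sin(np.radians(114)),0))
snap('top','t22');tiles('t22')"
```

```text
clock: 36.55
eef_pos: [0.4194, -0.2478, 0.278]
tool_rot: [0.695, 0.719, -0.0, 0.0]
ft_force: [0.2, -0.1, 0.3]
grip_width: 0.0387
clock: 37.35
eef_pos: [0.4186, -0.2841, 0.1523]
tool_rot: [0.545, 0.838, -0.0, -0.001]
ft_force: [0.6, 0.2, -0.1]
grip_width: 0.0388
t 37.35 tcp [ 0.4186 -0.2841  0.1523] q [ 5.454e-01  8.382e-01 -1.000e-04 -8.000e-04] F [ 0.6  0.2 -0.1] w 0.0388 j [-0.596  0.302 -0.124  1.146 -0.    -1.013]
tool axes x [-0.405   0.9143  0.0011] y [ 0.9143  0.405  -0.0011] z [-1.5e-03  6.0e-04 -1.0e+00]
need units [-0.11 -0.07  4.89]
need turn [-0.0003 -0.0004 -0.0006]
tile px [433.2 222.7] area 95 xy [ 0.5549 -0.2721] rect [ 554.8 -271.9] [22.5 24.9] yaw 22.6
tile px [440.1 281.5] area 32 xy [ 0.415  -0.2784] rect [ 414.6 -278.5] [21.1  8.5] yaw 27.5
```

View pics/t22.png

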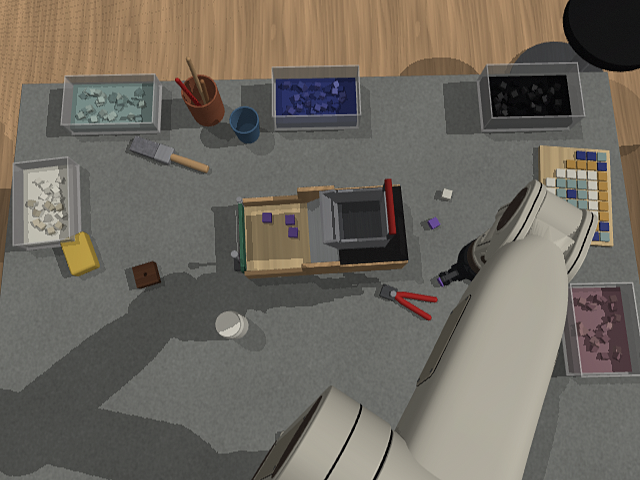

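```bash
python3 -m inch '[[-0.11,-0.07,1,0,0,0,0.1],[0,0,1,0,0,0,0.1],[0,0,1,0,0,0,0.1],[0,0,1,0,0,0,0.1],[0,0,0.6,0,0,0,0.1],[0,0,0,0,0,0,0.1],[0,0,0,0,0,0,0.1],[0,0,0,0,0,0,0.1]]'
python3 -c "
from h import *
st();need((.4179,-.2872,.004))
snap('side','s23')
im=cv2.imread('pics/s23.png'); cv2.imwrite('pics/s23a.png',cv2.resize(im[310:450,290:477],None,fx=4.2,fy=4.2))"
```

```text
clock: 38.2
eef_pos: [0.4201, -0.2879, 0.0392]
tool_rot: [0.545, 0.838, -0.0, 0.001]
ft_force: [0.6, -0.9, 0.4]
grip_width: 0.0385
t 38.2 tcp [ 0.4201 -0.2879  0.0392] q [ 5.454e-01  8.382e-01 -1.000e-04  1.400e-03] F [ 0.6 -0.9  0.4] w 0.0385 j [-0.601  0.425 -0.274  0.869 -0.    -1.018]
tool axes x [-0.4051  0.9143 -0.0024] y [0.9143 0.4051 0.0014] z [ 0.0022 -0.0016 -1.    ]
need units [ 0.07 -0.07  1.41]
```

View pics/s23a.png

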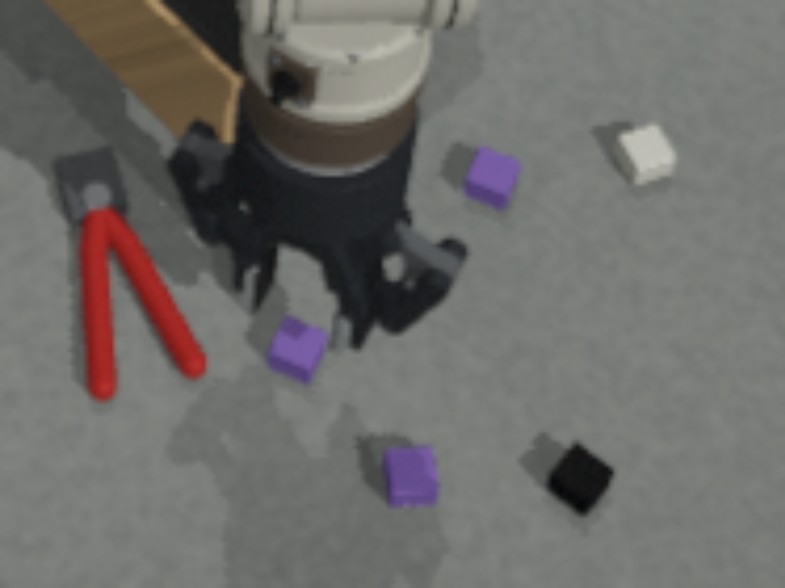

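```bash
python3 -m inch '[[0.04,-0.05,0.6,0,0,0,0.1],[0,0,0.6,0,0,0,0.1],[0,0,0.19,0,0,0,0.1],[0,0,0,0,0,0,0.1],[0,0,0,0,0,0,0.4],[0,0,0,0,0,0,1],[0,0,0,0,0,0,1],[0,0,0,0,0,0,1]]'
python3 -m inch '[[0,0,-0.6,0,0,0,1],[0,0,-1,0,0,0,1],[0,0,-1,0,0,0,1],[0,0,-1,0,0,0,1],[0,0,-1,0,0,0,1],[0,0,-1,0,0,0.0407,1],[0,0,-1,0,0,0.0407,1],[0,0,-1,0,0,0.0407,1]]'
python3 -m inch '[[0,0,-1,0,0,0,1],[0,0,-1,0,0,0,1],[0.5,0.2,-1,0,0,0,1],[1,0.4,-0.2,0,0,0,1],[1,0.4,0,0,0,0,1],[1,0.4,0,0,0,0,1],[1,0.4,0,0,0,0,1],[1,0.4,0,0,0,0,1]]'
python3 -c "
from h import *
st();need((.538,.122,.26));need_rot((-.035,1,0))"
```

```text
clock: 39.05
eef_pos: [0.4185, -0.2873, 0.0042]
tool_rot: [0.545, 0.838, -0.0, 0.001]
ft_force: [-1.0, -0.7, 6.8]
grip_width: 0.0203
clock: 39.85
eef_pos: [0.4174, -0.2865, 0.1941]
tool_rot: [0.697, 0.717, 0.0, -0.0]
ft_force: [0.3, -0.6, -0.3]
grip_width: 0.0204
clock: 40.65
eef_pos: [0.468, -0.1463, 0.273]
tool_rot: [0.695, 0.719, -0.0, -0.0]
ft_force: [0.1, 0.7, -1.2]
grip_width: 0.0201
t 40.65 tcp [ 0.468  -0.1463  0.273 ] q [ 0.6949  0.7191 -0.     -0.    ] F [ 0.1  0.7 -1.2] w 0.0201 j [-0.303  0.207  0.07   1.434 -0.    -0.337]
tool axes x [-0.0342  0.9994  0.    ] y [ 0.9994  0.0342 -0.    ] z [-0.  0. -1.]
need units [10.63  3.17  0.52]
need turn [-0.     -0.     -0.0002]
```

```bash
python3 -m inch '[[1,0.4,0,0,0,0,1],[1,0.4,0,0,0,0,1],[1,0.4,0,0,0,0,1],[1,0.4,0,0,0,0,1],[1,0.4,0,0,0,0,1],[1,0.4,0,0,0,0,1],[1,0.4,0,0,0,0,1],[1,0.37,0,0,0,0,1]]'
python3 -m inch '[[1,0,0,0,0,0,1],[1,0,0,0,0,0,1],[0.63,0,0.8,0,0,0,1],[0,0,1,0,0,0,1],[0,0,1,0,0,0,1],[0,0,1,0,0,0,1],[0,0,1,0,0,0,1],[0,0,1,0,0,0,1]]'
python3 -c "
from h import *
st();need((.538,.122,.026))"
```

```text
clock: 41.45
eef_pos: [0.5403, 0.0563, 0.2729]
tool_rot: [0.695, 0.719, -0.0, -0.0]
ft_force: [0.6, 0.2, -0.9]
grip_width: 0.0205
clock: 42.25
eef_pos: [0.5377, 0.121, 0.127]
tool_rot: [0.695, 0.719, -0.0, -0.0]
ft_force: [0.7, 0.6, 0.0]
grip_width: 0.02
t 42.25 tcp [0.5377 0.121  0.127 ] q [ 0.6948  0.7192 -0.     -0.    ] F [0.7 0.6 0. ] w 0.02 j [ 0.221  0.406 -0.041  1.124  0.     0.187]
tool axes x [-0.0345  0.9994  0.    ] y [ 9.994e-01  3.450e-02 -1.000e-04] z [-1.e-04  0.e+00 -1.e+00]
need units [0.04 0.01 4.04]
```

```bash
python3 -m inch '[[0.04,0,1,0,0,0,1],[0,0,1,0,0,0,1],[0,0,1,0,0,0,1],[0,0,0.7,0,0,0,1],[0,0,0.3,0,0,0,1],[0,0,0,0,0,0,1],[0,0,0,0,0,0,0.4],[0,0,0,0,0,0,0.1]]'
python3 -m inch '[[0,0,0,0,0,0,0.1],[0,0,-0.5,0,0,0,0.1],[0,0,-1,0,0,0,0.1],[0,0,-1,0,0,0,0.1],[0,0,-1,0,0,0,0.1],[0,0,-1,0,0,0,0.1],[0,0,-1,0,0,0,0.1],[0,0,-1,0,0,0,0.1]]'
python3 -m inch '[[0,0,-1,0,0,0,0.1],[0,0,-1,0,0,0,0.1],[0,0,-1,0,0,0,0.1],[-0.5,0,-0.3,0,0,0,0.1],[-1,0,0,0,0,0,0.1],[-1,0,0,0,0,0,0.1],[-1,0,0,0,0,0,0.1],[-1,0,0,0,0,0,0.1]]'
python3 -c "
from h import *
st();need((.5547,-.2735,.27))"
```

```text
clock: 43.05
eef_pos: [0.539, 0.1222, 0.0294]
tool_rot: [0.695, 0.719, 0.001, 0.001]
ft_force: [0.4, 0.2, -0.7]
grip_width: 0.0381
clock: 43.85
eef_pos: [0.5379, 0.1219, 0.1932]
tool_rot: [0.695, 0.719, 0.001, 0.0]
ft_force: [0.2, 0.3, 0.8]
grip_width: 0.0384
clock: 44.65
eef_pos: [0.5411, 0.0077, 0.2729]
tool_rot: [0.695, 0.719, -0.0, -0.0]
ft_force: [0.4, -0.3, 0.5]
grip_width: 0.0388
t 44.65 tcp [0.5411 0.0077 0.2729] q [ 6.949e-01  7.191e-01 -3.000e-04 -0.000e+00] F [ 0.4 -0.3  0.5] w 0.0388 j [ 0.014  0.312  0.208  1.468 -0.    -0.02 ]
tool axes x [-3.410e-02  9.994e-01 -4.000e-04] y [ 9.994e-01  3.410e-02 -6.000e-04] z [-5.e-04 -4.e-04 -1.e+00]
need units [-11.26   0.16   0.12]
```

```bash
python3 -m inch '[[-1,0,0,0,0,0,0.1],[-1,0,0,0,0,0,0.1],[-1,0,0,0,0,0,0.1],[-1,0,0,0,0,0,0.1],[-1,0,0,0,0,0,0.1],[-1,0,0,0,0,0,0.1],[-1,0,0,0,0,0,0.1],[-1,0,0,0,0,0,0.1]]'
python3 -m inch '[[-1,0,0,0,0,0,0.1],[-1,0,0,0,0,0,0.1],[-1,0.1,0,0,0,0,0.1],[-0.26,0,0.5,0,0,-0.0407,0.1],[0,0,1,0,0,-0.0407,0.1],[0,0,1,0,0,-0.0407,0.1],[0,0,1,0,0,0,0.1],[0,0,1,0,0,0,0.1]]'
python3 -c "
from h import *
st();need((.5547,-.2735,.03));need_rot((np.cos(np.radians(114)),np.sin(np.radians(114)),0))
snap('top','t24');tiles('t24')
snap('side','s24')"
```

```text
clock: 45.45
eef_pos: [0.5477, -0.1922, 0.2728]
tool_rot: [0.695, 0.719, -0.0, -0.0]
ft_force: [0.6, 0.3, -0.2]
grip_width: 0.0381
clock: 46.25
eef_pos: [0.5528, -0.2725, 0.1594]
tool_rot: [0.545, 0.838, -0.0, -0.0]
ft_force: [0.1, -0.4, -0.1]
grip_width: 0.0386
t 46.25 tcp [ 0.5528 -0.2725  0.1594] q [ 5.453e-01  8.382e-01 -2.000e-04 -3.000e-04] F [ 0.1 -0.4 -0.1] w 0.0386 j [-0.458  0.508  0.21   1.273 -0.    -0.875]
tool axes x [-4.053e-01  9.142e-01  3.000e-04] y [ 9.142e-01  4.053e-01 -7.000e-04] z [-8.e-04 -0.e+00 -1.e+00]
need units [-0.07  0.06  5.17]
need turn [-0.0002 -0.0001 -0.0005]
tile px [433.5 222.6] area 90 xy [ 0.5552 -0.2727] rect [ 554.8 -271.9] [22.5 24.9] yaw 22.6
```

View pics/t24.png

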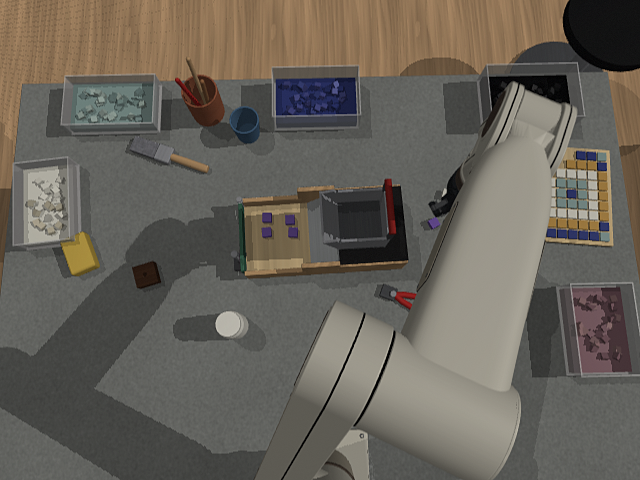

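View pics/s24.png

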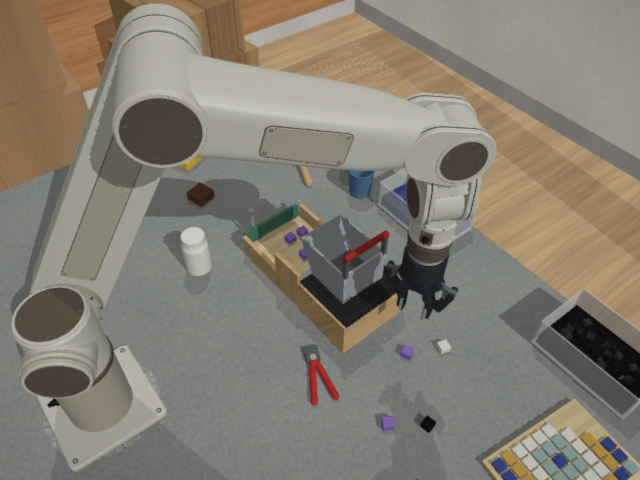

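```bash
python3 -m inch '[[-0.07,0.06,1,0,0,0,0.1],[0,0,1,0,0,0,0.1],[0,0,1,0,0,0,0.1],[0,0,1,0,0,0,0.1],[0,0,0.9,0,0,0,0.1],[0,0,0,0,0,0,0.1],[0,0,0,0,0,0,0.1],[0,0,0,0,0,0,0.1]]'
python3 -c "
from h import *
st();need((.5547,-.2735,.004))
snap('side','s25')
im=cv2.imread('pics/s25.png'); cv2.imwrite('pics/s25a.png',cv2.resize(im[280:420,310:497],None,fx=4.2,fy=4.2))"
```

```text
clock: 47.15
eef_pos: [0.5574, -0.2737, 0.0403]
tool_rot: [0.545, 0.838, 0.0, 0.002]
ft_force: [-0.3, -0.1, 0.7]
grip_width: 0.0382
t 47.15 tcp [ 0.5574 -0.2737  0.0403] q [5.451e-01 8.384e-01 2.000e-04 1.800e-03] F [-0.3 -0.1  0.7] w 0.0382 j [-0.456  0.61   0.055  1.011 -0.    -0.874]
tool axes x [-0.4058  0.914  -0.0028] y [0.914  0.4058 0.0023] z [ 0.0032 -0.0016 -1.    ]
need units [ 0.05 -0.1   1.45]
```

View pics/s25a.png

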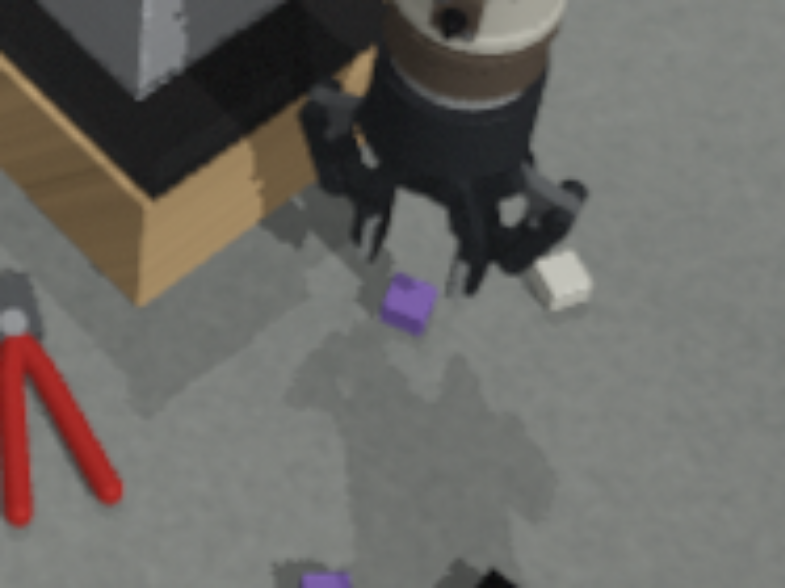

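```bash
python3 -m inch '[[0.03,-0.09,0.6,0,0,0,0.1],[0,0,0.6,0,0,0,0.1],[0,0,0.21,0,0,0,0.1],[0,0,0,0,0,0,0.1],[0,0,0,0,0,0,0.4],[0,0,0,0,0,0,1],[0,0,0,0,0,0,1],[0,0,0,0,0,0,1]]'
python3 -m inch '[[0,0,-0.6,0,0,0,1],[0,0,-1,0,0,0,1],[0,0,-1,0,0,0,1],[0,0,-1,0,0,0,1],[0,0,-1,0,0,0,1],[0,0,-1,0,0,0,1],[0,0,-1,0,0,0,1],[0,0,-1,0,0,0,1]]'
python3 -m inch '[[0,0,-1,0,0,0.0407,1],[0,0,-1,0,0,0.0407,1],[0,0,-1,0,0,0.0407,1],[0.5,0,-0.2,0,0,0,1],[1,0,0,0,0,0,1],[1,0,0,0,0,0,1],[1,0,0,0,0,0,1],[1,0,0,0,0,0,1]]'
python3 -c "
from h import *
st();need((.502,.122,.27));need_rot((-.035,1,0))"
```

```text
clock: 48.0
eef_pos: [0.5547, -0.2735, 0.0043]
tool_rot: [0.545, 0.838, 0.0, 0.001]
ft_force: [-0.5, -0.5, 6.5]
grip_width: 0.0204
clock: 48.8
eef_pos: [0.5534, -0.2728, 0.1936]
tool_rot: [0.545, 0.838, -0.0, -0.0]
ft_force: [0.9, 0.4, -0.6]
grip_width: 0.0203
clock: 49.6
eef_pos: [0.5489, -0.1586, 0.2713]
tool_rot: [0.694, 0.72, -0.0, -0.001]
ft_force: [-0.5, -0.5, -0.6]
grip_width: 0.02
t 49.6 tcp [ 0.5489 -0.1586  0.2713] q [ 6.936e-01  7.204e-01 -4.000e-04 -1.200e-03] F [-0.5 -0.5 -0.6] w 0.02 j [-0.281  0.377  0.297  1.493  0.    -0.319]
tool axes x [-0.0378  0.9993  0.0011] y [ 0.9993  0.0378 -0.0022] z [-0.0022  0.0011 -1.    ]
need units [11.29 -1.45  0.07]
need turn [-0.0007 -0.0004  0.0009]
```

```bash
python3 -m inch '[[1,-0.1,0,0,0,0,1],[1,-0.1,0,0,0,0,1],[1,-0.1,0,0,0,0,1],[1,-0.1,0,0,0,0,1],[1,-0.2,0,0,0,0,1],[1,-0.2,0,0,0,0,1],[1,-0.2,0,0,0,0,1],[1,-0.2,0,0,0,0,1]]'
python3 -m inch '[[1,-0.2,0,0,0,0,1],[1,0,0,0,0,0,1],[1,0,0.2,0,0,0,1],[0.29,0,0.8,0,0,0,1],[0,0,1,0,0,0,1],[0,0,1,0,0,0,1],[0,0,1,0,0,0,1],[0,0,1,0,0,0,1]]'
python3 -c "
from h import *
st();need((.502,.122,.026))"
```

```text
clock: 50.4
eef_pos: [0.5115, 0.04, 0.2714]
tool_rot: [0.693, 0.72, -0.001, -0.001]
ft_force: [1.1, 0.1, 0.3]
grip_width: 0.0204
clock: 51.2
eef_pos: [0.5034, 0.1209, 0.1456]
tool_rot: [0.693, 0.721, -0.001, -0.001]
ft_force: [1.3, -0.6, -0.2]
grip_width: 0.0203
t 51.2 tcp [0.5034 0.1209 0.1456] q [ 6.934e-01  7.206e-01 -8.000e-04 -7.000e-04] F [ 1.3 -0.6 -0.2] w 0.0203 j [ 0.235  0.33  -0.103  1.14   0.     0.197]
tool axes x [-3.840e-02  9.993e-01 -1.000e-04] y [ 0.9993  0.0384 -0.0021] z [-2.1e-03 -2.0e-04 -1.0e+00]
need units [ 0.05 -0.04  4.78]
```

```bash
python3 -m inch '[[0.04,-0.04,1,0,0,0,1],[0,0,1,0,0,0,1],[0,0,1,0,0,0,1],[0,0,1,0,0,0,1],[0,0,0.5,0,0,0,1],[0,0,0.25,0,0,0,1],[0,0,0,0,0,0,1],[0,0,0,0,0,0,0.4]]'
python3 -m inch '[[0,0,0,0,0,0,0.1],[0,0,0,0,0,0,0.1],[0,0,-0.5,0,0,0,0.1],[0,0,-1,0,0,0,0.1],[0,0,-1,0,0,0,0.1],[0,0,-1,0,0,0,0.1],[0,0,-1,0,0,0,0.1],[0,0,-1,0,0,0,0.1]]'
python3 -m inch '[[0,0,-1,0,0,0,0.1],[0,0,-1,0,0,0,0.1],[0,0,-1,0,0,0,0.1],[0,0,-1,0,0,0,0.1],[-0.5,0,-0.3,0,0,0,0.1],[-1,-0.2,0,0,0,0,0.1],[-1,-0.2,0,0,0,0,0.1],[-1,-0.2,0,0,0,0,0.1]]'
python3 -m inch '[[-1,-0.2,0,0,0,0,0.1],[-1,-0.2,0,0,0,0,0.1],[-1,-0.2,0,0,0,0,0.1],[-1,-0.2,0,0,0,0,0.1],[-1,-0.2,0,0,0,0,0.1],[-1,-0.2,0,0,0,0,0.1],[-1,-0.2,0,0,0,0,0.1],[-1,-0.2,0,0,0,0,0.1]]'
python3 -c "
from h import *
st();need((.4185,-.366,.27));need_rot((np.cos(np.radians(58)),np.sin(np.radians(58)),0))"
```

```text
clock: 52.0
eef_pos: [0.5047, 0.1216, 0.0299]
tool_rot: [0.695, 0.719, 0.001, 0.0]
ft_force: [0.8, -0.4, -0.3]
grip_width: 0.0258
clock: 52.8
eef_pos: [0.5042, 0.1213, 0.169]
tool_rot: [0.695, 0.719, 0.001, 0.0]
ft_force: [0.5, 0.3, 0.2]
grip_width: 0.0383
clock: 53.6
eef_pos: [0.4914, 0.0317, 0.2739]
tool_rot: [0.695, 0.719, -0.0, 0.0]
ft_force: [-0.1, -0.4, 0.5]
grip_width: 0.0386
clock: 54.4
eef_pos: [0.4578, -0.1695, 0.2739]
tool_rot: [0.695, 0.719, -0.0, -0.0]
ft_force: [-0.1, -0.0, 0.3]
grip_width: 0.0385
t 54.4 tcp [ 0.4578 -0.1695  0.2739] q [ 6.95e-01  7.19e-01 -3.00e-04 -2.00e-04] F [-0.1 -0.   0.3] w 0.0385 j [-0.354  0.203  0.067  1.435 -0.    -0.388]
tool axes x [-3.380e-02  9.994e-01 -1.000e-04] y [ 9.994e-01  3.380e-02 -7.000e-04] z [-7.e-04 -1.e-04 -1.e+00]
need units [-7.8  -1.84  0.16]
need turn [-2.000e-04  1.000e-04  1.886e-01]
```

```bash
python3 -m inch '[[-1,-0.24,0,0,0,0,0.1],[-1,-0.24,0,0,0,0,0.1],[-1,-0.24,0,0,0,0,0.1],[-1,-0.24,0,0,0,0,0.1],[-1,-0.24,0,0,0,0,0.1],[-1,-0.24,0,0,0,0,0.1],[-1,-0.24,0,0,0,0,0.1],[-0.8,-0.16,0.3,0,0,0,0.1]]'
python3 -m inch '[[0,0,0.8,0,0,0.0471,0.1],[0,0,1,0,0,0.0471,0.1],[0,0,1,0,0,0.0471,0.1],[0,0,1,0,0,0.0471,0.1],[0,0,1,0,0,0,0.1],[0,0,1,0,0,0,0.1],[0,0,0,0,0,0,0.1],[0,0,0,0,0,0,0.1]]'
python3 -c "
from h import *
st();need((.4185,-.366,.03));need_rot((np.cos(np.radians(58)),np.sin(np.radians(58)),0))
snap('side','s26');snap('top','t26')
im=cv2.imread('pics/s26.png'); cv2.imwrite('pics/s26a.png',cv2.resize(im[280:460,290:530],None,fx=3.3,fy=3.3))"
```

```text
clock: 55.2
eef_pos: [0.4186, -0.3665, 0.2672]
tool_rot: [0.695, 0.719, -0.0, 0.001]
ft_force: [0.2, 0.7, 1.0]
grip_width: 0.0385
clock: 56.0
eef_pos: [0.4189, -0.3645, 0.1215]
tool_rot: [0.874, 0.485, -0.0, -0.001]
ft_force: [0.9, -0.5, 0.4]
grip_width: 0.0386
t 56.0 tcp [ 0.4189 -0.3645  0.1215] q [ 8.745e-01  4.850e-01 -3.000e-04 -6.000e-04] F [ 0.9 -0.5  0.4] w 0.0386 j [-0.716  0.419 -0.036  1.117 -0.    -0.158]
tool axes x [0.5295 0.8483 0.    ] y [ 0.8483 -0.5295 -0.0015] z [-1.2e-03  8.0e-04 -1.0e+00]
need units [-0.06  0.03  3.66]
need turn [-0.0005 -0.      0.0002]
```

View pics/s26a.png

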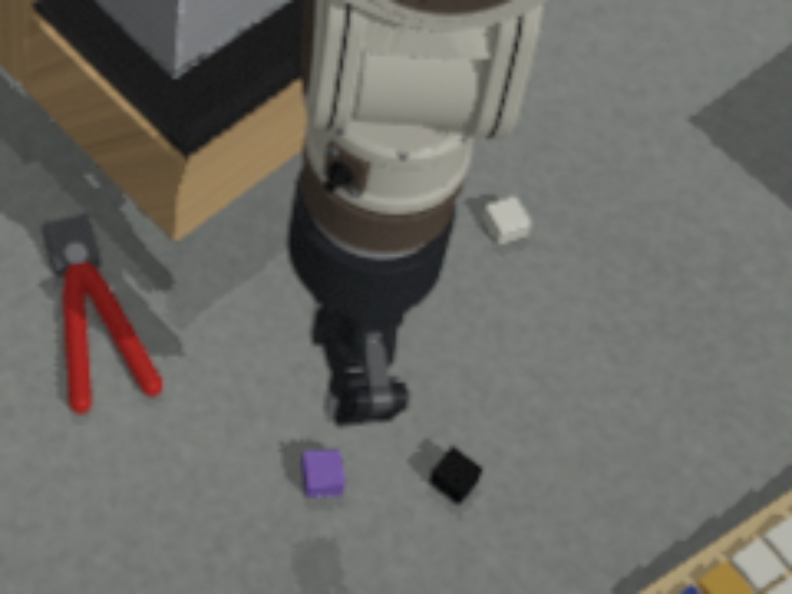

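View pics/t26.png

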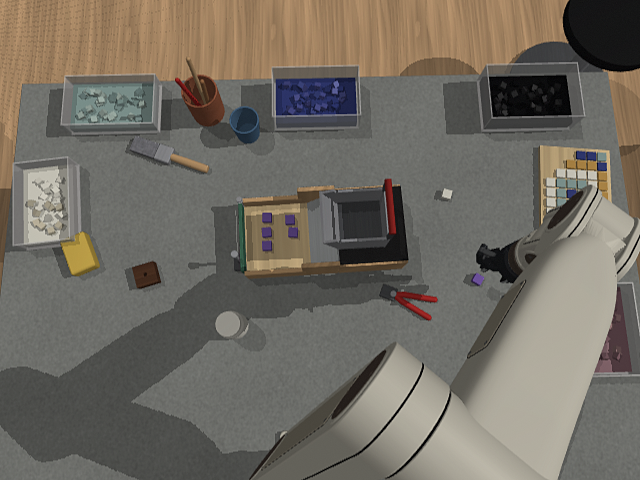

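```bash
python3 -m inch '[[-0.06,0.03,1,0,0,0,0.1],[0,0,1,0,0,0,0.1],[0,0,1,0,0,0,0.1],[0,0,0.4,0,0,0,0.1],[0,0,0,0,0,0,0.1],[0,0,0,0,0,0,0.1],[0,0,0,0,0,0,0.1],[0,0,0,0,0,0,0.1]]'
python3 -c "
from h import *
print(proj('side',(.4185,-.366,.008)))
st();need((.4185,-.366,.004))
snap('side','s27')
im=cv2.imread('pics/s27.png'); cv2.imwrite('pics/s27a.png',cv2.resize(im[340:460,310:470],None,fx=5,fy=5))"
```

```text
clock: 56.9
eef_pos: [0.4205, -0.3668, 0.038]
tool_rot: [0.874, 0.485, 0.0, 0.001]
ft_force: [0.0, -0.6, 0.0]
grip_width: 0.0385
(np.float64(386.9880595435527), np.float64(423.7351800968928))
t 56.9 tcp [ 0.4205 -0.3668  0.038 ] q [8.743e-01 4.853e-01 5.000e-04 1.300e-03] F [ 0.  -0.6  0. ] w 0.0385 j [-0.717  0.507 -0.139  0.922 -0.    -0.16 ]
tool axes x [ 5.290e-01  8.486e-01 -5.000e-04] y [ 0.8486 -0.529   0.0027] z [ 0.0021 -0.0018 -1.    ]
need units [-0.01 -0.09  1.36]
```

View pics/s27a.png

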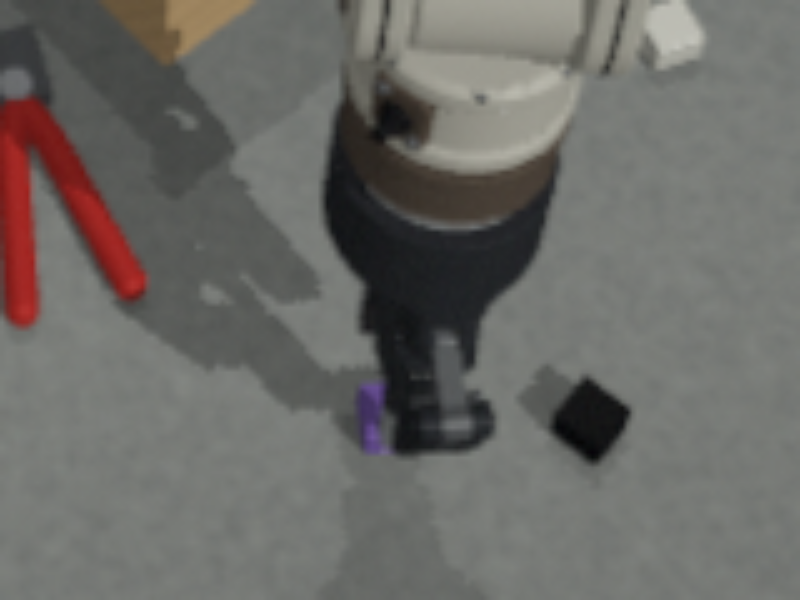

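```bash
python3 -m inch '[[0,-0.06,0.6,0,0,0,0.1],[0,0,0.6,0,0,0,0.1],[0,0,0.15,0,0,0,0.1],[0,0,0,0,0,0,0.1],[0,0,0,0,0,0,0.4],[0,0,0,0,0,0,1],[0,0,0,0,0,0,1],[0,0,0,0,0,0,1]]'
python3 -m inch '[[0,0,-0.6,0,0,0,1],[0,0,-1,0,0,0,1],[0,0,-1,0,0,0,1],[0,0,-1,0,0,0,1],[0,0,-1,0,0,-0.0471,1],[0,0,-1,0,0,-0.0471,1],[0,0,-1,0,0,-0.0471,1],[0,0,-1,0,0,-0.0471,1]]'
python3 -m inch '[[0,0,-1,0,0,0,1],[0,0,-1,0,0,0,1],[0.5,0.1,-1,0,0,0,1],[1,0.2,-0.3,0,0,0,1],[1,0.2,0,0,0,0,1],[1,0.2,0,0,0,0,1],[1,0.2,0,0,0,0,1],[1,0.2,0,0,0,0,1]]'
python3 -c "
from h import *
st();need((.48,.085,.27));need_rot((-.035,1,0))
tiles('t26',(240,190,310,270))"
```

```text
clock: 57.75
eef_pos: [0.419, -0.3659, 0.0039]
tool_rot: [0.874, 0.485, 0.0, 0.001]
ft_force: [0.5, 0.2, 4.6]
grip_width: 0.0201
clock: 58.55
eef_pos: [0.418, -0.365, 0.1937]
tool_rot: [0.693, 0.721, -0.0, -0.0]
ft_force: [0.6, -0.1, 0.5]
grip_width: 0.02
clock: 59.35
eef_pos: [0.4409, -0.2258, 0.2752]
tool_rot: [0.695, 0.719, -0.0, -0.0]
ft_force: [0.8, 0.9, -0.0]
grip_width: 0.0202
t 59.35 tcp [ 0.4409 -0.2258  0.2752] q [ 6.949e-01  7.191e-01 -0.000e+00 -1.000e-04] F [ 0.8  0.9 -0. ] w 0.0202 j [-0.473  0.217  0.088  1.442  0.    -0.508]
tool axes x [-3.420e-02  9.994e-01  2.000e-04] y [ 9.994e-01  3.420e-02 -2.000e-04] z [-2.e-04  2.e-04 -1.e+00]
need units [12.37  1.99  0.21]
need turn [-0.0001 -0.0001 -0.0002]
tile px [266.6 217.1] area 89 xy [0.5771 0.1224] rect [576.2 122.5] [21.4 22.4] yaw 89.8
tile px [289.4 219.4] area 94 xy [0.5704 0.0681] rect [570.1  68. ] [21.4 22.2] yaw 89.3
tile px [266.3 232.1] area 88 xy [0.5408 0.1231] rect [541.  123.3] [22.6 21.9] yaw 7.1
tile px [292.6 232. ] area 89 xy [0.5396 0.061 ] rect [540.8  61.2] [21.3 21.8] yaw 88.8
tile px [266.5 245.3] area 94 xy [0.5089 0.1227] rect [508.5 122.6] [21.1 21.9] yaw 89.8
```

```bash
python3 -m inch '[[1,0.2,0,0,0,0,1],[1,0.2,0,0,0,0,1],[1,0.2,0,0,0,0,1],[1,0.2,0,0,0,0,1],[1,0.2,0,0,0,0,1],[1,0.2,0,0,0,0,1],[1,0.2,0,0,0,0,1],[1,0.2,0,0,0,0,1]]'
python3 -m inch '[[1,0.2,0,0,0,0,1],[1,0.03,0,0,0,0,1],[1,0,0,0,0,0,1],[1,0,0,0,0,0,1],[1,0,0,0,0,0,1],[0.77,0,0.8,0,0,0,1],[0,0,1,0,0,0,1],[0,0,1,0,0,0,1]]'
python3 -c "
from h import *
st();need((.475,.12,.026))"
```

```text
clock: 60.15
eef_pos: [0.474, -0.0246, 0.2752]
tool_rot: [0.695, 0.719, -0.0, -0.0]
ft_force: [1.0, 0.3, -0.1]
grip_width: 0.0203
clock: 60.95
eef_pos: [0.4748, 0.1196, 0.2046]
tool_rot: [0.694, 0.72, 0.0, 0.0]
ft_force: [1.1, -0.9, -0.4]
grip_width: 0.0206
t 60.95 tcp [0.4748 0.1196 0.2046] q [6.942e-01 7.198e-01 3.000e-04 2.000e-04] F [ 1.1 -0.9 -0.4] w 0.0206 j [ 0.247  0.233 -0.075  1.262 -0.     0.211]
tool axes x [-3.610e-02  9.993e-01  1.000e-04] y [9.993e-01 3.610e-02 7.000e-04] z [ 7.e-04  1.e-04 -1.e+00]
need units [0.02 0.   7.14]
```

```bash
python3 -m inch '[[-0.8,0,0,0,0,0,1],[-0.8,0,0.8,0,0,0,1],[0,0,1,0,0,0,1],[0,0,1,0,0,0,1],[0,0,1,0,0,0,1],[0,0,1,0,0,0,1],[0,0,1,0,0,0,1],[0,0,0,0,0,0,1]]'
python3 -c "
from h import *
st();need((.475,.08,.026))
snap('side','s28')
im=cv2.imread('pics/s28.png'); cv2.imwrite('pics/s28a.png',cv2.resize(im[170:310,220:407],None,fx=4.2,fy=4.2))"
```

```text
clock: 61.75
eef_pos: [0.473, 0.0782, 0.0572]
tool_rot: [0.695, 0.719, -0.003, -0.002]
ft_force: [-1.3, -0.1, -0.2]
grip_width: 0.0201
t 61.75 tcp [0.473  0.0782 0.0572] q [ 0.6948  0.7192 -0.0031 -0.0023] F [-1.3 -0.1 -0.2] w 0.0201 j [ 0.164  0.359 -0.322  0.897 -0.     0.129]
tool axes x [-0.0344  0.9994 -0.001 ] y [ 0.9994  0.0344 -0.0076] z [-0.0076 -0.0013 -1.    ]
need units [0.07 0.09 1.25]
```

View pics/s28a.png

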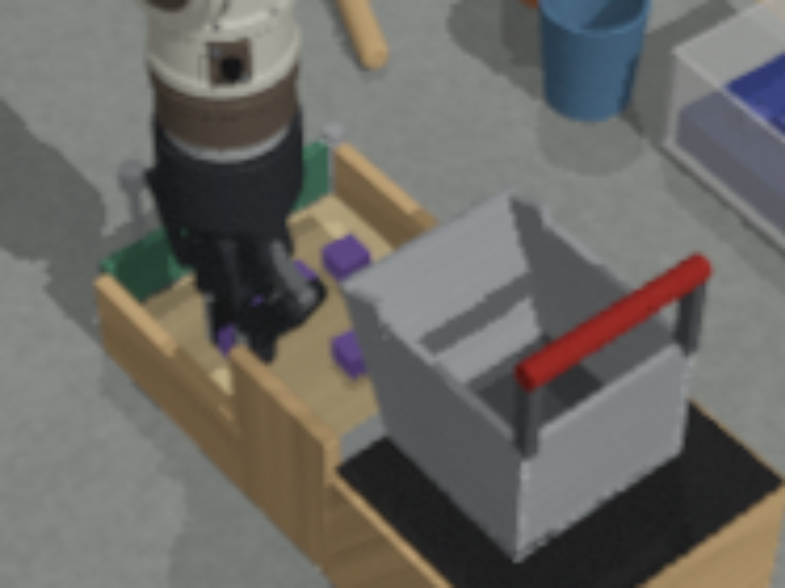

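```bash
python3 -m inch '[[0.05,0.05,0.5,0,0,0,1],[0,0,0.5,0,0,0,1],[0,0,0.2,0,0,0,1],[0,0,0,0,0,0,1],[0,0,0,0,0,0,0.4],[0,0,0,0,0,0,0.1],[0,0,0,0,0,0,0.1],[0,0,-0.5,0,0,0,0.1]]'
python3 -m inch '[[0,0,-1,0,0,0,0.1],[0,0,-1,0,0,0,0.1],[0,0,-1,0,0,0,0.1],[0,0,-1,0,0,0,0.1],[0,0,-1,0,0,0,0.1],[0,0,-1,0,0,0,0.1],[0,0,-1,0,0,0,0.1],[0,0,-1,0,0,0,0.1]]'
python3 -m inch '[[0,0,-1,0,0,0,0.1],[0,0,-1,0,0,0,0.1],[0,-1,0,0,0,0,0.1],[1,-1,0,0,0,0,0.1],[1,-1,0,0,0,0,0.1],[1,-1,0,0,0,0,0.1],[1,-1,0,0,0,0,0.1],[1,-1,0,0,0,0,0.1]]'
python3 -m inch '[[1,-1,0,0,0,0,0.1],[1,0,0,0,0,0,0.1],[1,0,0,0,0,0,0.1],[1,0,0,0,0,0,0.1],[1,0,0,0,0,0,0.1],[1,0,0,0,0,0,0.1],[1,0,0,0,0,0,0.1],[0,0,0,0,0,0,0.1]]'
python3 -c "
from h import *
st()
snap('side','s29');snap('top','t29');tiles('t29',(240,190,310,270))
im=cv2.imread('pics/s29.png'); cv2.imwrite('pics/s29a.png',cv2.resize(im[170:350,200:440],None,fx=3.3,fy=3.3))"
```

```text
clock: 62.6
eef_pos: [0.4763, 0.0799, 0.042]
tool_rot: [0.695, 0.719, -0.001, -0.001]
ft_force: [-0.8, 0.1, 0.4]
grip_width: 0.0384
clock: 63.4
eef_pos: [0.4774, 0.08, 0.2443]
tool_rot: [0.695, 0.719, 0.0, 0.0]
ft_force: [-0.2, -0.1, 0.4]
grip_width: 0.0383
clock: 64.2
eef_pos: [0.3222, 0.2005, 0.2932]
tool_rot: [0.695, 0.719, 0.001, 0.0]
ft_force: [-0.1, 0.2, -0.0]
grip_width: 0.0384
clock: 65.0
eef_pos: [0.2921, 0.3762, 0.2925]
tool_rot: [0.694, 0.72, 0.0, -0.0]
ft_force: [-1.2, 0.5, -1.0]
grip_width: 0.0384
t 65.0 tcp [0.2921 0.3762 0.2925] q [ 6.939e-01  7.201e-01  3.000e-04 -3.000e-04] F [-1.2  0.5 -1. ] w 0.0384 j [9.100e-01 1.740e-01 7.900e-02 1.475e+00 1.000e-03 8.730e-01]
tool axes x [-3.710e-02  9.993e-01  9.000e-04] y [9.993e-01 3.710e-02 1.000e-04] z [ 0.e+00  9.e-04 -1.e+00]
tile px [266.6 217.1] area 89 xy [0.5771 0.1224] rect [576.2 122.5] [21.4 22.4] yaw 89.8
tile px [289.4 219.4] area 94 xy [0.5704 0.0681] rect [570.1  68. ] [21.4 22.2] yaw 89.3
tile px [266.3 232. ] area 87 xy [0.541 0.123] rect [542.  122.5] [21.9 21.2] yaw 0.0
tile px [292.6 232. ] area 89 xy [0.5396 0.061 ] rect [540.8  61.2] [21.3 21.8] yaw 88.8
tile px [266.5 245.3] area 94 xy [0.5089 0.1227] rect [508.5 122.6] [21.1 21.9] yaw 89.8
tile px [284.5 256.5] area 99 xy [0.4813 0.0807] rect [481.4  80.6] [21.1 21.5] yaw 89.4
```

View pics/s29a.png

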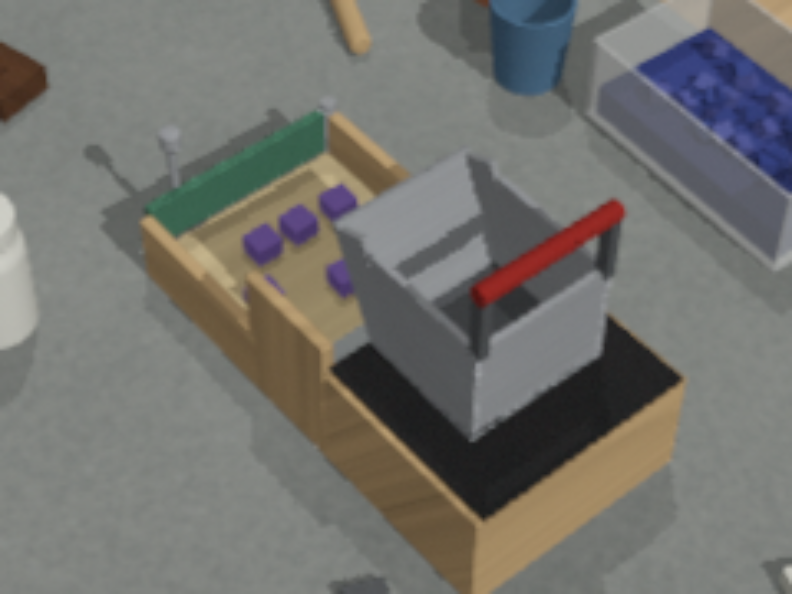

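View pics/t29.png

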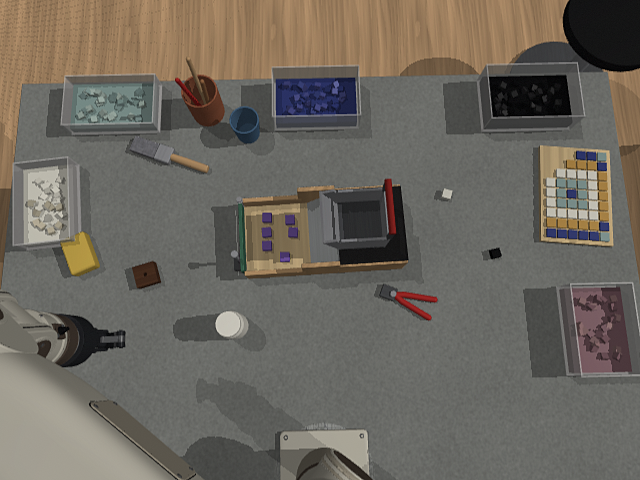

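```bash
python3 -c "
from h import *
im=cv2.imread('pics/t29.png'); a=cv2.resize(im[170:280,300:420],None,fx=5,fy=5); a=np.clip(a.astype(float)*1.8,0,255).astype(np.uint8); cv2.imwrite('pics/t29a.png',a)
print(np.round(w('top','t29',389.8,179.4,.23),4))"
```

```text
[ 0.5941 -0.1415  0.23  ]
```

View pics/t29a.png

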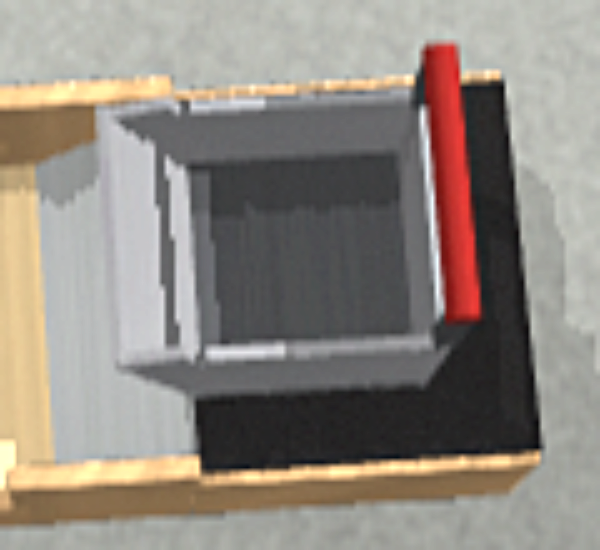

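```bash
python3 -c "
from h import *
print(bot.job_done())"
```

```text
the job is handed in; nothing more can be done
None
```

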